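Hook a small bin into the groove of a slat rail and put the herb jar in it

ROBOT

A 7-joint arm with a two-finger parallel gripper is mounted at the origin on a cart in front of the work surface, level with it; the furniture and walls round the work are solid. World frame = base frame: x ahead of the robot, y to its left, z up, the work surface at z = 0. Lengths are in m, angles in rad, forces in N, time in s.
With the tool pointing down it reaches from about 0.4 to 0.9 m from the base axis. Payload 5.5 kg.
Tool frame: the origin (TCP) lies at the very end of the fingers, on their centre line; the grasp point (between the pads) lies arm.hold_point_z behind it (arm.hold_point_z is the distance from the TCP to the grasp point, in m); z points along the fingers, y is the line along which they close (so a half turn about z gives the same grasp; the last joint's range is limited). The gripper opens to 92 mm and grips with 3 to 60 N. Pads are 19 mm wide; open, the fingers measure 130 mm over their backs; the gripper's body (75 mm by 190 mm) begins 47 mm behind the grasp point.
Start: joints at [-1.017, 0.501, -0.427, 1.55, 0.221, 1.138, -0.21], TCP at [0.186, 0.623, 0.227] pointing down, gripper open.
Joint ranges: [-2.88, 2.88], [-0.31, 2.03], [-1.54, 1.56], [0.2, 2.42], [-1.41, 4.55], [0.19, 2.02], [-2.57, 2.57]. Speed limits (rad/s): [2.57, 2.57, 3.14, 3.14, 3.14, 3.14, 3.14].

INTERFACE

Orientations are given as a rotation vector (axis times angle).
In Python, from cell import arm gives the robot as it stands. The module is installed in compiled form; this text tells all that it offers.
- The arm moves only by the tool servo_tool, never from a script. Its argument "plan" is one flat list of numbers, 7 for each row, row after row: the shift along the tool's x, y, z in mm, then the turn, a rotation vector about the tool's x, y, z in degrees, then the opening, from 0 (shut) to 1 (fully open). In form: [x, y, z, rx, ry, rz, grip, x, y, z, rx, ry, rz, grip, ...]. A call has exactly 10 rows; each row shifts and turns the commanded pose from where the row before left it, along the tool's axes as they then stand; what a row does not reach is not made up. A row lasts 1/12 s, in which the tool goes at most 41.7 mm and 7.16 degrees, less where a joint would pass 70% of its speed; a pose out of reach is approached as far as the arm can. A call with a gripper value outside its range is refused whole. The fingers move at their own pace and stop on an object; "force" is the grip in N (left out, the last holds). Time passes only in rows, so rows that do not move let the fingers close, or fill a call up. It gives the time, the measured TCP pose, the force, the opening and the grip force at its end, in the units of the state.
- arm.get_state(): the state, without advancing time (a new reading comes with each control period).
- arm.read_camera(name): name is "scene" or "top" or "wrist"; returns the picture (400x640x3 uint8, red, green, blue); there is no depth.
- arm.calibration(name): a dict with "fx", "fy", "cx", "cy" (pixels), "position" and "rotation" of the camera in the world. Camera axes: x right, y up, looking along -z (the intrinsics and any distortion apply to the point x, -y, -z); pixel columns grow to the right and rows downward; lengths in m; the calibration is good to about 2 mm. A picture is of the moment at which its call begins: read the wrist's pose just before it. calibration takes no time and is no camera call; for the wrist camera it gives the pose at the moment of the call.
- arm.finish_job(): hands the job in; it is judged then, once.
The state is a dict: "clock": time; "joints": joint angles; "joint_velocities": joint speeds; "joint_efforts": joint torques, N m; "position": TCP position; "tool_rot": TCP orientation; "ft_force": force on the tool from outside, world axes, zero at the start; "wrist_torque": the same for the moment, N m; "opening": opening from 0.0 (shut) to 1.0 (fully open); "grip_force": force on a finger pad.
Only numpy, scipy, OpenCV 4.12 (cv2) and the standard library are available. Lean on these libraries where they do the work, as an engineer would, in place of code of your own. Each camera call takes 0.05 s, during which the arm holds its last target. There are 200 camera calls.

TASK

Hang the blue bin on the aluminium slat rail: tilt it so that its steel hook goes into the groove, then swing it down until it hangs level with its back flush against the stand, and let go. Then stand the green-lidded herb jar upright in the hanging bin. Feel your way gently, without forcing the stand, and leave the mug, the glass pot and the timer where they are.

Things in the scene. Friction and masses are not known exactly. Their poses are not given: they have to be found in the camera images.
- stand: Fixed stand, 225 mm high: wooden foot 240 mm wide, 12 mm high, reaching 30 mm in front of the origin; white board 12 to 89 mm high; two posts carrying an aluminium rail 246 mm wide. Origin on the worktop below the middle of the FRONT PLANE (local x = 0: faces of board and rail). x points into the stand, y along the rail, z up. Pushing stand or rail with over 40 N is forcing it.
- groove_low (a point): Point in the front plane, 115 mm above the stand's origin, axes as the stand's: the lowest place the groove can be. The rail is clamped with the LOWER EDGE of its groove mouth 0 to 35 mm above this point; that height is not reported: see or feel it.
- groove_high (a point): Point 35 mm above groove_low: the highest place of the mouth's lower edge. Rail, measured up from that edge, wherever it is: mouth 0 to 16 mm, upper front lip 16 to 38, flat top (31 mm deep, from the front plane back) at 41 mm; lower front lip down to -25. Lips 3 mm thick; the cavity behind reaches 28 mm behind the front plane, from -22 to 38 mm. Rail fixed, stiff.
- bin: Loose blue open bin, 0.13 to 0.25 kg, 90 mm deep (x), 60 wide (y), side walls 62 high, front wall 45, walls and floor 3 thick. Origin at the centre of its underside, z up, front -x. Steel back plate: outer face at x = 45 mm, z = 0 to 78. Its hook: see bin_hook. Hung, the tongue rests on the mouth's lower edge and the back lies on the front plane. Can be pinched across its side walls.
- bin_hook (a point): Point of the outer back face at mid width (bin x 45, y 0, z 75 mm), axes as the bin's. From here a tongue, 40 mm wide, 3 thick, underside at this height, goes back 8 mm; at its end a 3 mm lip stands up to 26 mm above this point (5 mm gap before it). The lip enters the mouth with the bin pitched about 45 degrees, foot swung out from the stand, lip pointing up into the groove.
- bin_heel (a point): Point at the bottom of the bin's outer back face, middle of its width (bin x = 45, y = 0, z = 0 mm); axes as the bin's.
- jar: Loose herb jar with a green lid, 44 mm in diameter, 100 mm high, about 0.11 kg. Origin at the centre of its underside, z up.
- mug: Bystander: small striped mug, 65 x 88 x 50 mm, origin under its centre. Leave alone.
- pot: Bystander: small grey-green glass pot, 72 mm in diameter, 54 mm high, origin under its centre. Leave alone.
- timer: Bystander: red and white kitchen timer, 63 mm in diameter, 48 mm high, origin under its centre. Leave alone.
There are look-alikes about, which are no part of the job. Leave any red or turquoise look-alike of the jar alone.

How it is judged:
On the way:
1. the empty bin hangs in the groove, level and flush, let go, with the jar not yet in it (x of bin_hook in the frame of stand between -0.006 and 0.003 m and x of bin_heel in the frame of stand between -0.006 and 0.003 m and z of bin_hook in the frame of stand between 0.11 and 0.156 m and y of bin_hook in the frame of stand between -0.095 and 0.095 m and angle between bin's own z axis and vertical below 0.09 rad and angle between the x axis of bin and the x axis of stand, either way round below 0.09 rad and contact force between bin and the fingers below 0.1 N and linear speed of bin below 0.02 m/s and horizontal distance between jar and bin above 0.06 m), for 0.3 s.
At the end, for the whole second after the job is handed in: Bin hung and at rest, let go: back flush with the stand's front plane at hook and heel (6 mm), hook 110 to 156 mm up, within 95 mm of the rail's middle, level and square within 0.09 rad. Jar let go, standing on the bin's floor, within 25 mm (x) and 12 mm (y) of its middle, tilt under 0.2 rad (x of bin_hook in the frame of stand between -0.006 and 0.003 m and x of bin_heel in the frame of stand between -0.006 and 0.003 m and z of bin_hook in the frame of stand between 0.11 and 0.156 m and y of bin_hook in the frame of stand between -0.095 and 0.095 m and angle between bin's own z axis and vertical below 0.09 rad and angle between the x axis of bin and the x axis of stand, either way round below 0.09 rad and contact force between each of bin, jar and the fingers below 0.1 N and linear speed of each of bin, jar below 0.02 m/s and x of jar in the frame of bin between -0.025 and 0.025 m and y of jar in the frame of bin between -0.012 and 0.012 m and z of jar in the frame of bin between -0.002 and 0.012 m and angle between jar's own z axis and vertical below 0.2 rad); the robot touches nothing.
It fails at once if the stand or its rail is pushed harder than 40 N (contact force between stand and anything else above 40 N).
It fails at once if a bystander (mug, glass pot or timer) is moved by more than 20 mm (distance of any of mug, pot, timer from where it was at the start of the episode above 0.02 m).
It also fails if it takes over 72 s, if anything falls off the work surface, if the arm or the gripper's body presses on something with over 40 N, if the wrist force passes 120 N, or if a joint passes its speed limit or range.

## Working session

There is one attempt and no reset: what is moved stays moved. The work goes in short steps, Python scripts to look and compute and a tool call to move; the robot and the scene stay as the last step left them, time stands still between calls to the robot, and variables do not carry over. Pictures are saved under pics/ and viewed, at most 13 in all, crops included, and the job is handed in when it is done.

Besides the shell and the picture viewer there is one more tool, called after "Emit:" as a command line: name --argument value ..., lists and objects as JSON in quotes. servo_tool: Moves the arm, as the interface text tells. Its arguments: {"type":"object","properties":{"plan":{"type":"array","items":{"type":"number"}},"force":{"type":"number"}},"required":["plan"]}

```bash
mkdir -p pics; python3 - <<'E'
from cell import arm
import cv2,numpy as np
s=arm.get_state();print(s, arm.hold_point_z)
for n in("scene","top"):
    c=arm.calibration(n);print(n,c)
    cv2.imwrite(f"pics/{n}0.png",arm.read_camera(n)[:,:,::-1])
E
```

```text
{'clock': 0.0, 'joints': array([-1.01680665,  0.50181589, -0.42677722,  1.55141746,  0.22081191,
        1.1382578 , -0.21026097]), 'joint_velocities': array([-0.00029326, -0.00126117, -0.00073275,  0.00095917,  0.00131764,
        0.0007333 ,  0.00169924]), 'joint_efforts': array([ 1.53855262e-04, -5.66596806e+01, -5.81626028e+00, -2.79104912e+01,
       -6.86440431e-02,  3.09812219e-02,  1.83771153e-04]), 'position': array([0.18622282, 0.62205859, 0.22571067]), 'tool_rot': array([-4.54992690e-01, -3.10814566e+00,  2.85178675e-03]), 'ft_force': array([ 0.18486394,  0.21080826, -0.20360652]), 'wrist_torque': array([ 0.0204343 , -0.00554713, -0.01605718]), 'grip_force': 0.0, 'opening': 0.9978006639859599} 0.0188
scene {'fx': 437.5468743658034, 'fy': 437.5468743658034, 'cx': 323.63272381043555, 'cy': 194.57975930740258, 'position': array([0.06137654, 1.20443071, 0.60303905]), 'rotation': array([ 0.3420056 , -1.51103154, -2.33513941])}
top {'fx': 479.21725552733204, 'fy': 479.21725552733204, 'cx': 319.4410496981438, 'cy': 199.62984181425009, 'position': array([0.3851056 , 0.26926202, 1.25451397]), 'rotation': array([ 0.07175342, -0.07092229, -1.55763491])}
```

View pics/scene0.png

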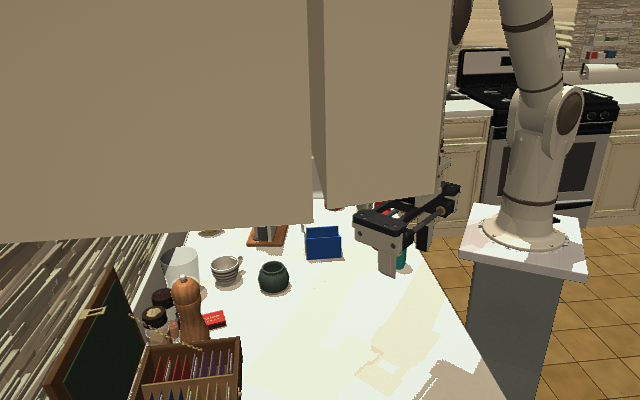

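View pics/top0.png

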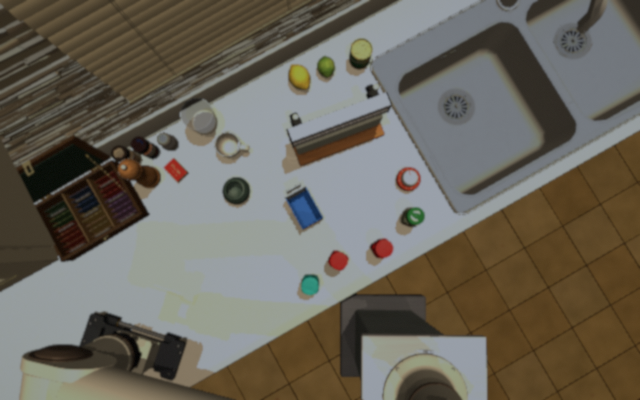

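The scene view is mostly blocked by a cabinet. The top view shows the stand at (340,130), the bin at (304,208) with its hook towards (294,188), the green-lidded jar at (413,216), the timer at (408,180), the pot at (236,190) and the mug at (230,145).

```bash
cat > h.py <<'E'
import numpy as np,cv2
from cell import arm
from scipy.spatial.transform import Rotation as R
def ray(c,uv):
    uv=np.atleast_2d(np.asarray(uv,float))
    d=np.c_[(uv[:,0]-c['cx'])/c['fx'],-(uv[:,1]-c['cy'])/c['fy'],-np.ones(len(uv))]
    return np.asarray(c['position']),R.from_rotvec(c['rotation']).apply(d)
def onz(c,uv,z):
    p,d=ray(c,uv); return p+d*((z-p[2])/d[:,2])[:,None]
def proj(c,P):
    q=R.from_rotvec(c['rotation']).inv().apply(np.atleast_2d(P)-c['position'])
    return np.c_[c['cx']+c['fx']*q[:,0]/-q[:,2],c['cy']-c['fy']*q[:,1]/-q[:,2]]
def blob(mask):
    n,l,st,ce=cv2.connectedComponentsWithStats(mask.astype(np.uint8))
    i=1+np.argmax(st[1:,4]); return l==i,ce[i],st[i]
E
python3 - <<'E'
from h import *
im=cv2.imread("pics/top0.png");c=arm.calibration("top")
big=cv2.resize(im[80:240,270:440],None,fx=4.7,fy=3.7*4.7/4.7*1.0,interpolation=cv2.INTER_CUBIC)
big=cv2.resize(im[85:230,270:440],None,fx=4,fy=4,interpolation=cv2.INTER_CUBIC);cv2.imwrite("pics/crop.png",np.clip(big.astype(float)*1.6,0,255).astype(np.uint8))
hsv=cv2.cvtColor(im,cv2.COLOR_BGR2HSV)
H,S,V=cv2.split(hsv)
def box(m,name,z):
    b,ce,st=blob(m);cnt=cv2.findContours(b.astype(np.uint8),0,2)[0][0]
    r=cv2.boxPoints(cv2.minAreaRect(cnt));print(name,ce,st);print(r,'\n',onz(c,r,z),onz(c,ce,z))
roi=np.zeros(H.shape,bool);roi[80:240,270:440]=1
box(roi&(H>100)&(H<130)&(S>120)&(V>40),'bin',0.05)
box(roi&(H>3)&(H<20)&(S>100),'foot',0.012)
box(roi&(H>40)&(H<75)&(S>90),'lid',0.1)
print(onz(c,[[236,190],[230,145],[408,180],[383,248]],0.05))
E
```

```text
bin [304.32294618 208.94334278] [288 191  34  37 706]
[[286.83963 200.31133]
 [306.1981  189.5566 ]
 [321.8113  217.66035]
 [302.45285 228.41508]] 
 [[0.49228139 0.35280778 0.05      ]
 [0.52017029 0.304354   0.05      ]
 [0.44952884 0.26405352 0.05      ]
 [0.42193223 0.31233157 0.05      ]] [[0.47097712 0.30836546 0.05      ]]
foot [338.80827068 144.66823308] [ 294  124   90   42 1064]
[[293.10004 147.3    ]
 [378.30005 118.9    ]
 [384.40002 137.2    ]
 [299.2     165.6    ]] 
 [[0.6358078  0.34152456 0.012     ]
 [0.71466604 0.11754739 0.012     ]
 [0.66568117 0.10143489 0.012     ]
 [0.58736616 0.32471439 0.012     ]] [[0.64427235 0.22138957 0.012     ]]
lid [414.02259887 216.0960452 ] [405 208  19  17 177]
[[403.70004 211.09998]
 [420.50003 205.49997]
 [425.50003 220.49997]
 [408.70004 226.09998]] 
 [[0.46507124 0.06679496 0.1       ]
 [0.47911855 0.0261469  0.1       ]
 [0.44300359 0.01435963 0.1       ]
 [0.42903453 0.0549047  0.1       ]] [[0.453296   0.04195071 0.1       ]]
[[0.51691393 0.48182572 0.05      ]
 [0.63215942 0.50033815 0.05      ]
 [0.54761859 0.04681904 0.05      ]
 [0.37543734 0.11016042 0.05      ]]
```

View pics/crop.png

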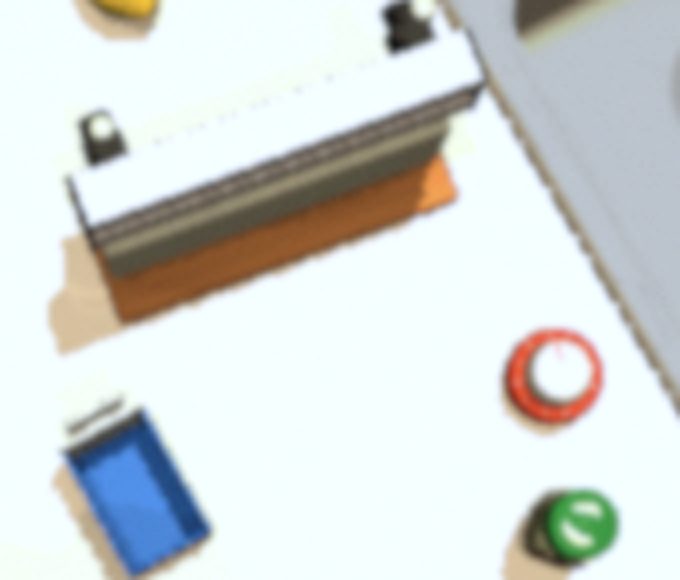

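The top view shows the bin's hook side facing the stand, at crop (95,415). The rail front runs from about (95,235) to (480,90) and the foot front from (120,325) to (455,195). I'll go to a pitched standoff in front of the bin and look with the wrist camera.

```bash
cat >> h.py <<'E'
def toolR(yaw,pitch):  # deg; pitch = tool leaning forward from straight down
    a,p=np.radians([yaw,pitch]);f=np.array([np.cos(a),np.sin(a),0]);l=np.array([-f[1],f[0],0])
    z=np.sin(p)*f-np.cos(p)*np.array([0,0,1]);return R.from_matrix(np.c_[np.cross(l,z),l,z])
def inc(grasp,Rt,n,frm=None):
    "constant body step per row, n rows, taking TCP so the grasp point is at grasp"
    s=arm.get_state();p0=s['position'];R0=R.from_rotvec(s['tool_rot'])
    if frm: p0,R0=frm
    p1=np.asarray(grasp)+Rt.apply([0,0,arm.hold_point_z])
    T=np.eye(4);T[:3,:3]=(R0.inv()*Rt).as_matrix();T[:3,3]=R0.inv().apply(p1-p0)
    from scipy.linalg import fractional_matrix_power as fp
    I=np.real(fp(T,1/n));print(n,'rows:',np.round(I[:3,3]*1000,2),np.round(np.degrees(R.from_matrix(I[:3,:3]).as_rotvec()),2))
    return p1,Rt
E
python3 - <<'E'
from h import *
a=np.radians(29.7);f=np.array([np.cos(a),np.sin(a),0]);b=np.array([.472,.309,0])
g=b+[0,0,.045]
R45=toolR(29.7,45);look=g-R45.apply([0,0,.13])
print(look)
m=inc(look+[0,0,.03],R45,10)
inc(look,R45,10,m)
E
```

```text
[0.39215202 0.26345552 0.13692388]
10 rows: [-17.05 -38.32  11.98] [-1.83 -4.25 -4.39]
10 rows: [2.12 0.   2.12] [0. 0. 0.]
```

Emit:
servo_tool --plan '[-12, -28, 7, -1.3, -3, -3.1, 1, -12, -28, 7, -1.3, -3, -3.1, 1, -12, -28, 7, -1.3, -3, -3.1, 1, -12, -28, 7, -1.3, -3, -3.1, 1, -12, -28, 7, -1.3, -3, -3.1, 1, -12, -28, 7, -1.3, -3, -3.1, 1, -12, -28, 7, -1.3, -3, -3.1, 1, -12, -28, 7, -1.3, -3, -3.1, 1, -12, -28, 7, -1.3, -3, -3.1, 1, -12, -28, 7, -1.3, -3, -3.1, 1]'

```text
clock: 0.93
position: [0.2935, 0.3549, 0.1705]
tool_rot: [-0.286, 2.619, 0.16]
ft_force: [-1.0, -1.2, -0.8]
opening: 1.002
grip_force: 0.0
```

```bash
python3 - <<'E'
from h import *
print(arm.get_state()['joints'])
g=np.array([.472,.309,.045]);R45=toolR(29.7,45);look=g-R45.apply([0,0,.13])
m=inc(look+[0,0,.03],R45,10)
E
```

```text
[-0.81257687  0.05933673 -0.45028091  2.40283245  0.92567706  0.54677453
 -0.2447592 ]
10 rows: [ -5.16 -11.97   5.34] [-0.71 -1.5  -1.51]
```

Emit:
servo_tool --plan '[-5.2, -12, 5.3, -0.7, -1.5, -1.5, 1, -5.2, -12, 5.3, -0.7, -1.5, -1.5, 1, -5.2, -12, 5.3, -0.7, -1.5, -1.5, 1, -5.2, -12, 5.3, -0.7, -1.5, -1.5, 1, -5.2, -12, 5.3, -0.7, -1.5, -1.5, 1, -5.2, -12, 5.3, -0.7, -1.5, -1.5, 1, -5.2, -12, 5.3, -0.7, -1.5, -1.5, 1, -5.2, -12, 5.3, -0.7, -1.5, -1.5, 1, -5.2, -12, 5.3, -0.7, -1.5, -1.5, 1, -5.2, -12, 5.3, -0.7, -1.5, -1.5, 1]'

```text
clock: 1.77
position: [0.3736, 0.3142, 0.1339]
tool_rot: [-0.569, 2.501, 0.037]
ft_force: [-0.1, -0.4, -0.4]
opening: 1.001
grip_force: 0.0
```

```bash
python3 - <<'E'
from h import *
print(arm.get_state()['joints'],arm.get_state()['position'])
g=np.array([.472,.309,.045]);R45=toolR(29.7,45);look=g-R45.apply([0,0,.13])
m=inc(look+[0,0,.03],R45,10)
import pickle
c=arm.calibration("wrist");im=arm.read_camera("wrist")[:,:,::-1];cv2.imwrite("pics/w1.png",im);pickle.dump(c,open("w1.pkl","wb"));print(c)
E
```

```text
[ 0.21747647  0.76845814 -1.53246315  2.42450866  1.61838195  1.16582136
 -0.29977169] [0.37359722 0.31419246 0.1338941 ]
10 rows: [-1.63 -5.39 -0.89] [-0.78 -1.26 -0.1 ]
{'fx': 323.797715876472, 'fy': 323.797715876472, 'cx': 319.77799538723525, 'cy': 196.03456397635992, 'position': array([0.23623918, 0.2631026 , 0.2272029 ]), 'rotation': array([-0.63383991, -0.77945241,  1.89106933])}
```

View pics/w1.png

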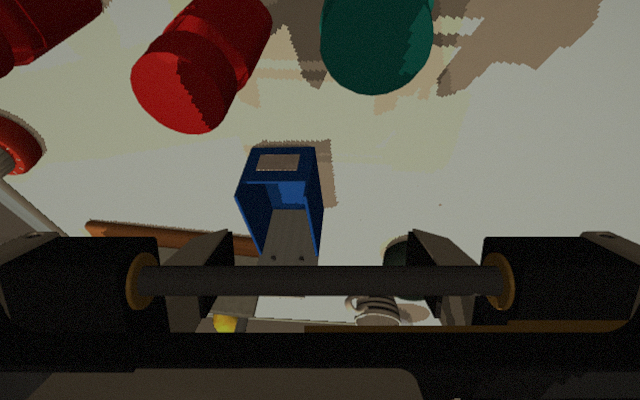

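The wrist picture shows the bin with its front-bottom corners at (254,147) and (316,148). The foot edge runs from (88,222) to (258,252). The arm is at its joint-4 and joint-3 limits, so I'll back out to a less pitched pose above the bin.

```bash
python3 - <<'E'
from h import *
import pickle
c=pickle.load(open("w1.pkl","rb"))
P=onz(c,[[254,147],[316,148]],0);print(P)
d=P[0]-P[1];print(np.linalg.norm(d),np.degrees(np.arctan2(-d[0],d[1])))
f=np.array([-0,0,0])
# predicted corners with the present estimate
def binpts(b,yaw,pts):
    return R.from_euler('z',yaw,degrees=True).apply(pts)+b
b=np.array([.472,.309,0])
q=[[-.045,.03,0],[-.045,-.03,0],[-.045,.03,.062],[-.045,-.03,.062],[-.045,.03,.045],[-.045,-.03,.045],[.045,.03,.062],[.045,-.03,.062]]
print(proj(c,binpts(b,29.7,q)))
im=cv2.imread("pics/w1.png");H,S,V=cv2.split(cv2.cvtColor(im,cv2.COLOR_BGR2HSV))
m=(H>100)&(H<130)&(S>100)&(V>30);bb,ce,st=blob(m);print(st,ce)
cnt=max(cv2.findContours(bb.astype(np.uint8),0,2)[0],key=len);print(cv2.approxPolyDP(cnt,4,True)[:,0].tolist())
top=np.array([.460,.302,.20]);m=inc(top,toolR(29.7,15),20)
E
```

```text
[[0.44827611 0.26622941 0.        ]
 [0.42147809 0.31781791 0.        ]]
0.058133530056416576 -152.55004602773136
[[312.38895357 143.30447672]
 [248.35191778 144.37607029]
 [303.4597368  194.35763841]
 [229.55772157 193.96899676]
 [306.18652246 178.76712997]
 [235.27912034 178.87173453]
 [315.9448579  256.17355723]
 [256.82433761 254.29383235]]
[ 235  147   88  109 4303] [279.67743435 189.77736463]
[[252, 148], [235, 200], [258, 252], [271, 206], [306, 210], [317, 255], [313, 228], [321, 226], [322, 217], [314, 210], [321, 213], [319, 194], [315, 198], [319, 182], [316, 161], [311, 162], [314, 148]]
20 rows: [-4.35 -2.58 -0.5 ] [-0.37  0.87 -0.15]
```

Emit:
servo_tool --plan '[-8.7, -5.2, -1, -0.75, 1.75, -0.3, 1, -8.7, -5.2, -1, -0.75, 1.75, -0.3, 1, -8.7, -5.2, -1, -0.75, 1.75, -0.3, 1, -8.7, -5.2, -1, -0.75, 1.75, -0.3, 1, -8.7, -5.2, -1, -0.75, 1.75, -0.3, 1, -8.7, -5.2, -1, -0.75, 1.75, -0.3, 1, -8.7, -5.2, -1, -0.75, 1.75, -0.3, 1, -8.7, -5.2, -1, -0.75, 1.75, -0.3, 1, -8.7, -5.2, -1, -0.75, 1.75, -0.3, 1, -8.7, -5.2, -1, -0.75, 1.75, -0.3, 1]'

```text
clock: 2.65
position: [0.4612, 0.3067, 0.1853]
tool_rot: [-0.748, 2.788, 0.102]
ft_force: [0.5, 0.9, 0.2]
opening: 0.999
grip_force: 0.0
```

```bash
python3 - <<'E'
from h import *
s=arm.get_state();print(s['joints'],s['position'])
z=R.from_rotvec(s['tool_rot']).as_matrix();print(z)
b=np.array([.474,.311,.0]);
F=R.from_euler('z',28.5,degrees=True)
for x in(0,-.012):
  inc(b+F.apply([x,0,.048]),toolR(28.5,45),20)
inc(b+F.apply([-.012,0,.1]),toolR(28.5,35),10)
E
```

```text
[ 0.46862044  0.74160356 -1.51483581  2.04738918  1.04717795  1.02982232
  0.58916609] [0.46124469 0.30665216 0.18533273]
[[-0.83609399 -0.50065636  0.22425443]
 [-0.48295549  0.86564374  0.13196556]
 [-0.26019384  0.0020307  -0.96555427]]
20 rows: [ 2.56 -0.12  7.3 ] [ 0.04 -1.5   0.06]
20 rows: [ 3.09 -0.11  7.  ] [ 0.04 -1.5   0.06]
10 rows: [ 3.02 -0.24  9.74] [ 0.08 -1.99  0.14]
```

Emit:
servo_tool --plan '[3, -0.2, 9.7, 0.1, -2, 0.1, 1, 3, -0.2, 9.7, 0.1, -2, 0.1, 1, 3, -0.2, 9.7, 0.1, -2, 0.1, 1, 3, -0.2, 9.7, 0.1, -2, 0.1, 1, 3, -0.2, 9.7, 0.1, -2, 0.1, 1, 3, -0.2, 9.7, 0.1, -2, 0.1, 1, 3, -0.2, 9.7, 0.1, -2, 0.1, 1, 3, -0.2, 9.7, 0.1, -2, 0.1, 1, 3, -0.2, 9.7, 0.1, -2, 0.1, 1, 3, -0.2, 9.7, 0.1, -2, 0.1, 1]'

```text
clock: 3.48
position: [0.4729, 0.311, 0.0848]
tool_rot: [-0.632, 2.456, 0.192]
ft_force: [-0.3, -0.3, -0.9]
opening: 1.003
grip_force: 0.0
```

```bash
python3 - <<'E'
from h import *
s=arm.get_state();print(s['joints'],s['position'])
b=np.array([.474,.311,.0]);
F=R.from_euler('z',28.5,degrees=True)
p,M=b+F.apply([-.012,0,.1]),toolR(28.5,35)
T=R.from_rotvec(s['tool_rot']);print('grasp err',s['position']-T.apply([0,0,.0188])-p, np.degrees((M.inv()*T).as_rotvec()))
inc(b+F.apply([-.005,0,.045]),toolR(28.5,45),10)
E
```

```text
[ 0.31629775  0.77058683 -1.21946854  2.36650695  1.96678516  0.79548241
 -0.25581211] [0.47285825 0.31101949 0.08484366]
grasp err [-0.00017656  0.00061463  0.00018403] [ 0.19153481 -0.31478643 -0.40588007]
10 rows: [ 2.68 -0.04  4.69] [-0.02 -0.97  0.04]
```

Emit:
servo_tool --plan '[2.7, 0, 4.7, 0, -1, 0, 1, 2.7, 0, 4.7, 0, -1, 0, 1, 2.7, 0, 4.7, 0, -1, 0, 1, 2.7, 0, 4.7, 0, -1, 0, 1, 2.7, 0, 4.7, 0, -1, 0, 1, 2.7, 0, 4.7, 0, -1, 0, 1, 2.7, 0, 4.7, 0, -1, 0, 1, 2.7, 0, 4.7, 0, -1, 0, 1, 2.7, 0, 4.7, 0, -1, 0, 1, 2.7, 0, 4.7, 0, -1, 0, 1]'

```text
clock: 4.32
position: [0.4871, 0.3194, 0.0299]
tool_rot: [-0.589, 2.296, 0.235]
ft_force: [-0.9, 0.4, -0.3]
opening: 0.998
grip_force: 0.0
```

```bash
python3 - <<'E'
from h import *
import pickle
s=arm.get_state();print(s['joints'],s['position'])
b=np.array([.474,.311,.0]);
F=R.from_euler('z',28.5,degrees=True)
p,M=b+F.apply([-.005,0,.045]),toolR(28.5,45)
T=R.from_rotvec(s['tool_rot']);print('grasp err',s['position']-T.apply([0,0,.0188])-p, np.degrees((M.inv()*T).as_rotvec()))
c=arm.calibration("wrist");im=arm.read_camera("wrist")[:,:,::-1];cv2.imwrite("pics/w2.png",im);pickle.dump(c,open("w2.pkl","wb"))
E
```

```text
[ 0.35753383  1.28536488 -1.25942506  2.42324602  2.44621809  1.25601033
 -0.27209575] [0.48710933 0.31943336 0.0299224 ]
grasp err [ 0.00581171  0.00453875 -0.00176217] [ 0.18097712  0.09491219 -0.3309122 ]
```

View pics/w2.png

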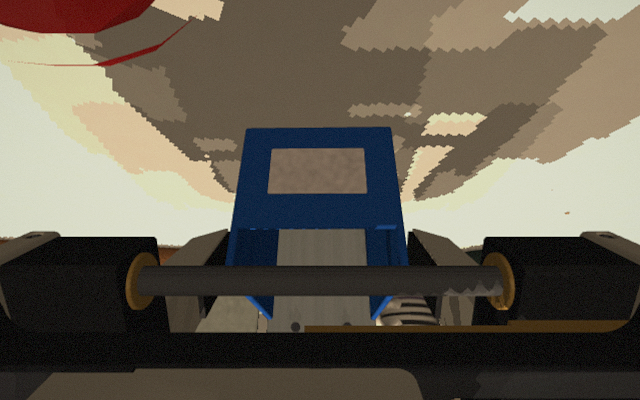

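The bin sits between the fingers and well aligned, with its front-bottom corners at (248,128) and (391,128). Closing.

Emit:
servo_tool --plan '[0, 0, 0, 0, 0, 0, 0.5, 0, 0, 0, 0, 0, 0, 0.5, 0, 0, 0, 0, 0, 0, 0.5, 0, 0, 0, 0, 0, 0, 0.5, 0, 0, 0, 0, 0, 0, 0.5, 0, 0, 0, 0, 0, 0, 0.5, 0, 0, 0, 0, 0, 0, 0.5, 0, 0, 0, 0, 0, 0, 0.5, 0, 0, 0, 0, 0, 0, 0.5, 0, 0, 0, 0, 0, 0, 0.5]' --force 25

```text
clock: 5.2
position: [0.4876, 0.3193, 0.0313]
tool_rot: [-0.59, 2.293, 0.234]
ft_force: [-1.1, -2.6, 5.7]
opening: 0.656
grip_force: 24.8
```

```bash
python3 - <<'E'
from h import *
import pickle
s=arm.get_state();print(s['joints'],s['opening'],s['grip_force'])
c=pickle.load(open("w2.pkl","rb"));P=onz(c,[[248,128],[391,128]],0)
c=arm.calibration("wrist");im=arm.read_camera("wrist")[:,:,::-1];cv2.imwrite("pics/w3.png",im);pickle.dump(c,open("w3.pkl","wb"))
H,S,V=cv2.split(cv2.cvtColor(im,cv2.COLOR_BGR2HSV))
bb,ce,st=blob((H>100)&(H<130)&(S>100)&(V>30));cnt=max(cv2.findContours(bb.astype(np.uint8),0,2)[0],key=len);q=cv2.approxPolyDP(cnt,4,True)[:,0];print(q.tolist())
q=q[np.argsort(q[:,1])[:2]];P=onz(c,q,0)
d=P[0]-P[1];d=d if d[1]>0 else -d
print(P,np.linalg.norm(d)); yaw=np.degrees(np.arctan2(-d[0],d[1]));print(yaw)
F=R.from_euler('z',yaw,degrees=True);b=P.mean(0)+F.apply([.045,0,0]);print('bin',b)
T=R.from_rotvec(s['tool_rot']);g=s['position']-T.apply([0,0,.0188]);print('grasp in bin',F.inv().apply(g-b), 'tool yaw',np.degrees(np.arctan2(*T.as_matrix()[[1,0],2])),'pitch',np.degrees(np.arccos(-T.as_matrix()[2,2])))
E
```

```text
[ 0.35765224  1.28087285 -1.25968807  2.42394873  2.44579281  1.25445985
 -0.27301359] 0.6555383358210182 24.752554893493652
[[391, 126], [248, 125], [226, 265], [275, 265], [279, 224], [363, 224], [368, 265], [409, 265]]
[[4.49601390e-01 2.64432409e-01 0.00000000e+00]
 [4.21063427e-01 3.16672543e-01 1.38777878e-17]] 0.05952685871315484
28.647085202772242
bin [4.74823927e-01 3.12126071e-01 6.93889390e-18]
grasp in bin [0.00136647 0.00027586 0.04460867] tool yaw 28.20708705635734 pitch 45.02325916291191
```

```bash
python3 - <<'E'
from h import *
im=cv2.imread("pics/top0.png");c=arm.calibration("top")
H,S,V=cv2.split(cv2.cvtColor(im,cv2.COLOR_BGR2HSV))
roi=np.zeros(H.shape,bool);roi[80:180,280:400]=1
m=roi&(H>3)&(H<20)&(S>100);b,_,_=blob(m)
def fit(pts):
    vx,vy,x0,y0=cv2.fitLine(np.float32(pts),cv2.DIST_HUBER,0,.01,.01).ravel();return np.array([[x0-40*vx,y0-40*vy],[x0+40*vx,y0+40*vy]])
low=[(x,np.where(b[:,x])[0].max()+.5) for x in range(304,378)]
L=fit(low);P=onz(c,L,.012);d=P[1]-P[0];print('foot edge px',L.tolist());yaw=np.degrees(np.arctan2(d[0],-d[1]));print('yaw',yaw)
# ends
xs=np.where(b)[1];lo=onz(c,[[x,y] for x,y in low if x in(304,377)],.012)
# rail top front edge: walking up from foot edge to the first bright
V2=V.astype(int)
pts=[]
for x in range(300,382):
    yl=np.interp(x,L[:,0],L[:,1]); col=V2[int(yl)-45:int(yl),x]
    print(col.tolist()) if x==340 else None
    g=np.argmax(col[:-1]-col[1:]);pts.append((x,int(yl)-45+g+1))
Lr=fit(pts);print('rail',Lr.tolist())
F=R.from_euler('z',yaw,degrees=True);ex=F.apply([1,0,0])
o=P.mean(0)+.03*ex
for h in(.156,.166,.176,.186,.191):
    Q=onz(c,Lr,h);print(h,'rail edge ahead of front plane',(Q-o)@ex)
# lateral extent of foot: leftmost / rightmost
print('foot blob extremes',xs.min(),xs.max(),[ (x,np.where(b[:,x])[0].tolist()) for x in(xs.min(),xs.max())])
E
```

```text
foot edge px [[303.06640625, 164.59706115722656], [377.93359375, 136.40293884277344]]
yaw 21.551069877888967
[161, 160, 160, 160, 161, 166, 169, 170, 169, 170, 170, 169, 169, 169, 169, 170, 168, 160, 134, 93, 71, 73, 71, 65, 71, 85, 92, 85, 69, 58, 54, 53, 52, 56, 60, 69, 78, 84, 88, 87, 89, 91, 91, 92, 87]
rail [[303.02886962890625, 137.55792236328125], [377.97113037109375, 109.56401824951172]]
0.156 rail edge ahead of front plane [0.00556401 0.00538126]
0.166 rail edge ahead of front plane [0.00335256 0.00317147]
0.176 rail edge ahead of front plane [0.00114111 0.00096168]
0.186 rail edge ahead of front plane [-0.00107034 -0.00124811]
0.191 rail edge ahead of front plane [-0.00217607 -0.002353  ]
foot blob extremes 294 383 [(np.int64(294), [147, 148, 149, 150]), (np.int64(383), [133])]
```

```bash
python3 - <<'E'
import cv2,numpy as np
im=cv2.imread("pics/scene0.png")[205:265,235:315]
cv2.imwrite("pics/sc.png",np.clip(cv2.resize(im,None,fx=10,fy=10,interpolation=cv2.INTER_CUBIC)*1.5,0,255).astype(np.uint8))
from h import *
c=arm.calibration("scene");o=np.array([.659,.225,0]);F=R.from_euler('z',21.55,degrees=True)
for n,q in dict(footNearFront=[-.03,.12,.012],footNearFrontbot=[-.03,.12,0],boardtop=[0,.12,.089],e115=[0,.123,.115],top156=[0,.123,.156],top191=[0,.123,.191],top191back=[.031,.123,.191]).items(): print(n,((proj(c,F.apply(q)+o)[0]-[235,205])*10).round())
E
```

```text
footNearFront [461. 379.]
footNearFrontbot [464. 418.]
boardtop [330. 122.]
e115 [321.  37.]
top156 [ 309. -109.]
top191 [ 299. -237.]
top191back [ 177. -237.]
```

View pics/sc.png

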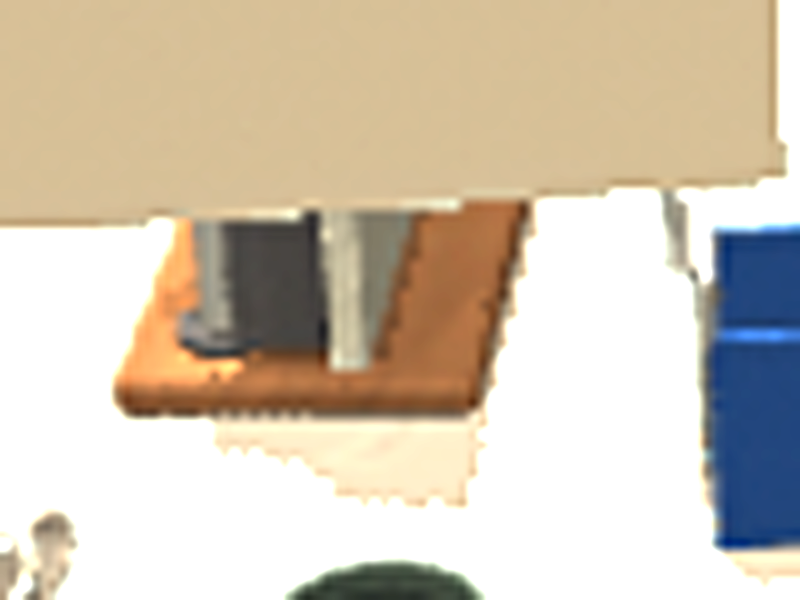

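The cabinet hides the rail; only the foot shows, with its near-front corner at crop (480,390). I'll check which hand pose lets the wrist camera see the groove past the bin.

```bash
cat >> h.py <<'E'
import pickle
O=np.array([.659,.225,0]);YS=21.55;FS=R.from_euler('z',YS,degrees=True)
def camtool():
    s=arm.get_state();c=arm.calibration("wrist");T=R.from_rotvec(s['tool_rot'])
    return T.inv().apply(c['position']-s['position']),T.inv()*R.from_rotvec(c['rotation'])
def st(p): return FS.apply(p)+O
def ins(p): return FS.inv().apply(np.atleast_2d(p)-O)
E
python3 - <<'E'
from h import *
t,Q=camtool();print(t,Q.as_matrix().round(2));c=arm.calibration("wrist")
g=arm.get_state()['position']-R.from_rotvec(arm.get_state()['tool_rot']).apply([0,0,.0188])
print('grasp in stand',ins(g))
pts=np.array([[0,y,.14] for y in(-.12,-.06,0,.06,.12)])
for yaw in(90,-90,60,-60):
  for p in(0,20,40):
    for gp in([-.16,0,.25],[-.16,.06,.25],[-.2,-.06,.2],[-.2,.0,.2]):
      T=toolR(YS+yaw,p);tcp=st(gp)+T.apply([0,0,.0188])
      c['position']=tcp+T.apply(t);c['rotation']=(T*Q).as_rotvec()
      uv=proj(c,st(pts)).round().astype(int);ok=((uv[:,0]>0)&(uv[:,0]<640)&(uv[:,1]>0)&(uv[:,1]<235)).sum()
      if ok>1:print(yaw,p,gp,uv.tolist())
E
```

```text
[ 0.07261866  0.00032694 -0.15776874] [[ 0.    0.96  0.27]
 [ 1.   -0.    0.  ]
 [ 0.    0.27 -0.96]]
grasp in stand [[-0.13798126  0.14916445  0.04459164]]
90 0 [-0.16, 0, 0.25] [[91, 34], [107, 122], [120, 199], [132, 266], [142, 327]]
90 0 [-0.16, 0.06, 0.25] [[74, -67], [91, 34], [107, 122], [120, 199], [132, 266]]
90 20 [-0.16, 0, 0.25] [[20, -47], [70, 70], [106, 153], [133, 215], [154, 263]]
90 20 [-0.16, 0.06, 0.25] [[-56, -223], [20, -47], [70, 70], [106, 153], [133, 215]]
90 40 [-0.16, 0, 0.25] [[-126, -156], [7, 15], [79, 108], [124, 165], [155, 205]]
90 40 [-0.16, 0.06, 0.25] [[-457, -581], [-126, -156], [7, 15], [79, 108], [124, 165]]
-90 0 [-0.16, 0, 0.25] [[497, 327], [508, 267], [519, 199], [533, 122], [548, 35]]
-90 0 [-0.16, 0.06, 0.25] [[488, 381], [497, 327], [508, 267], [519, 199], [533, 122]]
-90 20 [-0.16, 0, 0.25] [[485, 264], [506, 216], [533, 153], [569, 70], [620, -47]]
-90 20 [-0.16, 0.06, 0.25] [[469, 302], [485, 264], [506, 216], [533, 153], [569, 70]]
-90 40 [-0.16, 0, 0.25] [[484, 205], [515, 166], [560, 108], [632, 16], [766, -156]]
-90 40 [-0.16, 0.0
[... 297 characters left out ...]
0, 272], [247, 304]]
60 20 [-0.16, 0.06, 0.25] [[-53, 43], [39, 123], [109, 184], [165, 233], [210, 272]]
60 40 [-0.16, 0, 0.25] [[-9, 76], [91, 138], [160, 180], [211, 211], [250, 235]]
60 40 [-0.16, 0.06, 0.25] [[-165, -19], [-9, 76], [91, 138], [160, 180], [211, 211]]
-60 0 [-0.16, 0, 0.25] [[402, 384], [439, 338], [479, 288], [524, 232], [574, 170]]
-60 20 [-0.16, 0, 0.25] [[392, 305], [430, 272], [475, 233], [530, 185], [601, 123]]
-60 20 [-0.16, 0.06, 0.25] [[361, 332], [392, 305], [430, 272], [475, 233], [530, 185]]
-60 40 [-0.16, 0, 0.25] [[389, 236], [428, 212], [479, 180], [549, 138], [649, 77]]
-60 40 [-0.16, 0.06, 0.25] [[358, 255], [389, 236], [428, 212], [479, 180], [549, 138]]
```

```bash
python3 - <<'E'
from h import *
m=inc(st([-.15,.10,.12]),toolR(25,30),10)
m=inc(st([-.15,.05,.2]),toolR(YS-25,0),10,m)
m=inc(st([-.15,.0,.2]),toolR(YS-90,0),10,m)
E
```

```text
10 rows: [-2.87 -4.85 -6.97] [0.19 1.5  0.32]
10 rows: [-2.16 -4.85 -7.65] [0.74 2.94 2.78]
10 rows: [-4.28 -3.08  0.  ] [0.  0.  6.5]
```

Emit:
servo_tool --plan '[-2.9, -1, -7, 0.2, 0, 0, 0.5, -2.9, -5.3, -7, 0.2, 1.7, 0.3, 0.5, -2.9, -5.3, -7, 0.2, 1.7, 0.3, 0.5, -2.9, -5.3, -7, 0.2, 1.7, 0.3, 0.5, -2.9, -5.3, -7, 0.2, 1.7, 0.3, 0.5, -2.9, -5.3, -7, 0.2, 1.7, 0.3, 0.5, -2.9, -5.3, -7, 0.2, 1.7, 0.3, 0.5, -2.9, -5.3, -7, 0.2, 1.7, 0.3, 0.5, -2.9, -5.3, -7, 0.2, 1.7, 0.3, 0.5, -2.9, -5.3, -7, 0.2, 1.7, 0.3, 0.5]' --force 25

```text
clock: 6.08
position: [0.4922, 0.268, 0.1024]
tool_rot: [-0.578, 2.573, 0.143]
ft_force: [1.0, -0.7, -1.7]
opening: 0.657
grip_force: 24.7
```

Emit:
servo_tool --plan '[-2.2, -4.9, -7.7, 0.7, 2.9, 2.8, 0.5, -2.2, -4.9, -7.7, 0.7, 2.9, 2.8, 0.5, -2.2, -4.9, -7.7, 0.7, 2.9, 2.8, 0.5, -2.2, -4.9, -7.7, 0.7, 2.9, 2.8, 0.5, -2.2, -4.9, -7.7, 0.7, 2.9, 2.8, 0.5, -2.2, -4.9, -7.7, 0.7, 2.9, 2.8, 0.5, -2.2, -4.9, -7.7, 0.7, 2.9, 2.8, 0.5, -2.2, -4.9, -7.7, 0.7, 2.9, 2.8, 0.5, -2.2, -4.9, -7.7, 0.7, 2.9, 2.8, 0.5, -2.2, -4.9, -7.7, 0.7, 2.9, 2.8, 0.5]'

```text
clock: 6.92
position: [0.503, 0.2177, 0.1811]
tool_rot: [-0.092, -3.137, 0.001]
ft_force: [-0.0, 0.4, -0.8]
opening: 0.658
grip_force: 24.7
```

Emit:
servo_tool --plan '[-4.3, -3.1, 0, 0, 0, 6.5, 0.5, -4.3, -3.1, 0, 0, 0, 6.5, 0.5, -4.3, -3.1, 0, 0, 0, 6.5, 0.5, -4.3, -3.1, 0, 0, 0, 6.5, 0.5, -4.3, -3.1, 0, 0, 0, 6.5, 0.5, -4.3, -3.1, 0, 0, 0, 6.5, 0.5, -4.3, -3.1, 0, 0, 0, 6.5, 0.5, -4.3, -3.1, 0, 0, 0, 6.5, 0.5, -4.3, -3.1, 0, 0, 0, 6.5, 0.5, -4.3, -3.1, 0, 0, 0, 6.5, 0.5]'

```text
clock: 7.75
position: [0.5216, 0.1708, 0.1804]
tool_rot: [-1.77, -2.595, 0.002]
ft_force: [-0.4, -0.1, -2.0]
opening: 0.656
grip_force: 24.7
```

```bash
python3 - <<'E'
from h import *
s=arm.get_state();T=R.from_rotvec(s['tool_rot']);print(s['joints'],'grasp',ins(s['position']-T.apply([0,0,.0188])),np.degrees((toolR(YS-90,0).inv()*T).as_rotvec()))
c=arm.calibration("wrist");im=arm.read_camera("wrist")[:,:,::-1];cv2.imwrite("pics/w4.png",im);pickle.dump(c,open("w4.pkl","wb"))
print(proj(c,st(np.array([[-.03,.12,.012],[-.03,-.12,.012],[0,0,.089],[0,0,.115],[0,0,.15],[0,.123,.191],[0,-.123,.191]]))).round())
E
```

```text
[ 0.55144963  0.72291057 -1.29435899  1.83481532  0.75383369  1.19274879
 -0.61869801] grasp [[-1.47651404e-01  7.09661476e-05  1.99166537e-01]] [0.07147231 0.00581728 0.15047758]
[[445.  52.]
 [424. 282.]
 [503. 199.]
 [523. 209.]
 [557. 227.]
 [691. -27.]
 [565. 443.]]
```

View pics/w4.png

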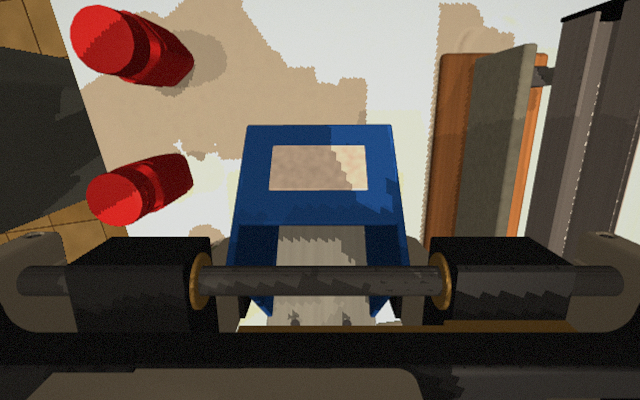

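```bash
python3 - <<'E'
from h import *
im=cv2.imread("pics/w4.png")
b=np.clip(im[60:240,420:640].astype(float)*2,0,255).astype(np.uint8);cv2.imwrite("pics/w4c.png",cv2.resize(b,None,fx=3.3,fy=3.3,interpolation=cv2.INTER_CUBIC))
g=cv2.cvtColor(cv2.GaussianBlur(im,(1,9),0),cv2.COLOR_BGR2GRAY).astype(int);print(g[120,420:640].tolist())
c=pickle.load(open("w4.pkl","rb"))
# column -> z table on front plane for row 120
for u in range(450,640,10):
    p,d=ray(c,[u,120]);n=FS.apply([1,0,0]);P=[ins(p+d[0]*((n@(O+dx*n-p))/(n@d[0])))[0] for dx in(-.005,0,.005)];print(u,[(q[1:]*1000).round(1).tolist() for q in P])
E
```

```text
[218, 218, 219, 220, 220, 220, 220, 220, 221, 215, 189, 173, 158, 141, 85, 41, 46, 62, 68, 70, 77, 81, 84, 88, 86, 87, 85, 86, 86, 83, 80, 79, 84, 82, 82, 81, 81, 82, 87, 85, 85, 84, 82, 79, 70, 68, 69, 69, 67, 68, 67, 68, 68, 67, 68, 68, 70, 69, 66, 67, 66, 67, 69, 65, 66, 65, 65, 66, 67, 68, 67, 68, 67, 69, 68, 67, 64, 65, 65, 64, 63, 60, 61, 63, 63, 64, 63, 63, 62, 64, 62, 62, 73, 88, 99, 105, 109, 110, 109, 106, 103, 106, 104, 105, 100, 123, 134, 134, 128, 124, 126, 130, 142, 145, 143, 133, 128, 195, 217, 217, 216, 216, 217, 221, 193, 109, 60, 60, 61, 62, 60, 60, 57, 57, 59, 60, 60, 58, 58, 58, 60, 60, 57, 58, 57, 59, 59, 57, 58, 58, 60, 59, 56, 69, 91, 99, 99, 99, 96, 101, 103, 104, 105, 102, 103, 102, 103, 99, 99, 101, 112, 98, 66, 55, 54, 56, 56, 57, 60, 58, 58, 59, 57, 59, 57, 55, 58, 58, 58, 58, 57, 58, 57, 57, 58, 58, 58, 57, 57, 56, 57, 59, 59, 56, 57, 57, 59, 61, 60, 63, 65, 63, 63, 62, 59, 57, 73, 102, 89, 67]
450 [[56.8, -24.3], [56.2, -37.1], [55.6, -49.9]]
460 [[57.9, 1.5], [57.4, -10.3], [56.8, -22.2]]
470 [[58.9, 24.0], [58.4, 12.9], [57.9, 1.8]]
480 [[59.8, 43.6], [59.3, 33.2], [58.8, 22.8]]
490 [[60.5, 60.9], [60.1, 51.1], [59.6, 41.4]]
500 [[61.2, 76.3], [60.8, 67.1], [60.4, 57.9]]
510 [[61.8, 90.1], [61.4, 81.3], [61.0, 72.6]]
520 [[62.4, 102.5], [62.0, 94.2], [61.6, 85.9]]
530 [[62.9, 113.7], [62.5, 105.8], [62.1, 97.9]]
540 [[63.3, 123.9], [63.0, 116.4], [62.6, 108.8]]
550 [[63.7, 133.2], [63.4, 126.0], [63.1, 118.8]]
560 [[64.1, 141.8], [63.8, 134.8], [63.5, 127.9]]
570 [[64.5, 149.6], [64.2, 143.0], [63.9, 136.3]]
580 [[64.8, 156.9], [64.5, 150.5], [64.2, 144.1]]
590 [[65.1, 163.6], [64.8, 157.4], [64.5, 151.3]]
600 [[65.4, 169.8], [65.1, 163.9], [64.8, 158.0]]
610 [[65.6, 175.6], [65.3, 169.9], [65.1, 164.2]]
620 [[65.9, 181.1], [65.6, 175.5], [65.3, 170.0]]
630 [[66.1, 186.1], [65.8, 180.8], [65.6, 175.4]]
```

View pics/w4c.png

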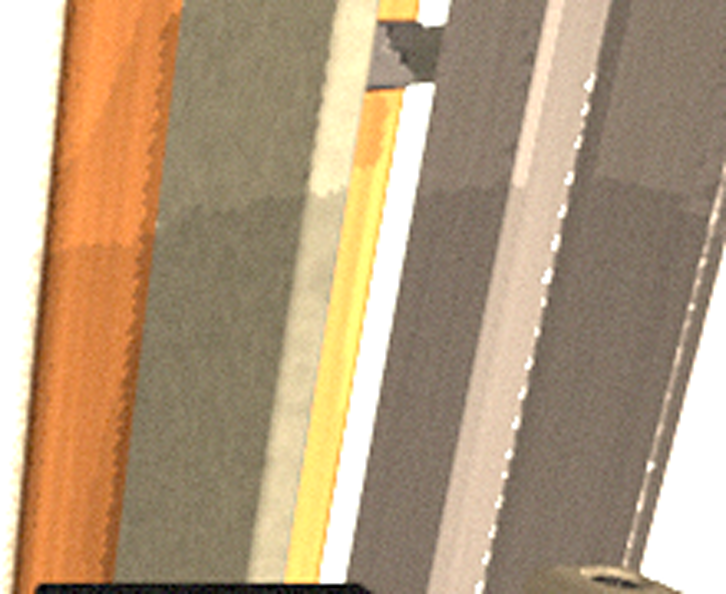

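```bash
python3 - <<'E'
from h import *
from scipy.optimize import least_squares
c=pickle.load(open("w4.pkl","rb"));im=cv2.imread("pics/w4.png");g=cv2.cvtColor(cv2.GaussianBlur(im,(1,5),0),cv2.COLOR_BGR2GRAY)
print(np.array(g[90,430:640]).tolist())
cols=np.array([464,512,545,573.5,591.5]);
def f(p,full=False):
    dx,dz,e,dyaw=p;z=np.array([.012,.089,e-.025,e,e+.016])
    out=[]
    for zz,u in zip(z,cols):
        # col on row 120 of line (dx, y, zz)
        Y=np.linspace(-.05,.15,9);P=st(np.c_[np.full(9,dx)+dyaw*(Y-.06),Y,np.full(9,zz+dz)]);uv=proj(c,P)
        out.append(np.interp(-120,-uv[::1,1] if uv[0,1]<uv[-1,1] else -uv[::-1,1][::-1],uv[:,0]) if False else np.interp(120,*(a[np.argsort(uv[:,1])] for a in(uv[:,1],uv[:,0])))-u)
    return np.array(out) if full else np.r_[out,dz/.0015]
for b in(0,):
    r=least_squares(lambda q:f([q[0],q[1],q[2],0]),[-.004,0,.145],x_scale=[.01,.01,.01]);print(r.x,r.fun)
E
```

```text
[221, 221, 200, 172, 170, 152, 137, 77, 39, 55, 67, 75, 79, 83, 83, 89, 92, 92, 92, 91, 89, 89, 84, 78, 76, 78, 80, 79, 77, 77, 81, 82, 85, 83, 80, 80, 80, 73, 66, 70, 67, 66, 68, 71, 69, 71, 64, 64, 69, 67, 67, 67, 69, 69, 68, 68, 68, 68, 69, 68, 68, 71, 67, 69, 68, 66, 66, 68, 70, 65, 69, 67, 69, 66, 67, 67, 66, 65, 65, 69, 69, 69, 69, 65, 68, 65, 64, 79, 106, 115, 122, 123, 124, 124, 123, 122, 122, 122, 121, 111, 111, 116, 115, 110, 106, 108, 111, 126, 129, 129, 127, 118, 187, 216, 216, 215, 214, 215, 217, 220, 147, 68, 63, 68, 66, 67, 64, 64, 63, 63, 66, 65, 64, 64, 65, 66, 65, 65, 64, 61, 64, 65, 66, 63, 63, 64, 67, 63, 63, 72, 105, 118, 117, 118, 111, 102, 102, 99, 103, 101, 101, 102, 102, 99, 99, 97, 99, 112, 81, 55, 54, 55, 56, 58, 57, 65, 67, 63, 62, 67, 64, 65, 63, 63, 65, 64, 64, 63, 66, 64, 64, 65, 64, 64, 62, 64, 64, 62, 65, 66, 63, 63, 63, 64, 61, 60, 63, 63, 63, 63]
[-0.00309402 -0.00070746  0.14904112] [ 2.12177292 -0.82932473 -2.64377757 -1.86267024  3.29362387 -0.4716376 ]
```

Row 120 of this picture gives the board at columns 464–512, the rail bottom at 545, the mouth edge at 573 and the mouth top at 591. That puts the groove edge at about 0.149 m and the front plane about 4 mm nearer than I had estimated.

```bash
cat >> h.py <<'E'
O=O-.004*FS.apply([1,0,0])
E=.1485
G=np.array([.0014,.0446])
def hookpose(hx,hz,th,y=0):
    "grasp point (world) and tool rotation for bin hook at stand (hx,y,E+hz) mm, bin pitch th deg"
    t=np.radians(th);a,b=.045-G[0],.075-G[1]
    return st([hx/1000-(a*np.cos(t)+b*np.sin(t)),y,E+hz/1000-(-a*np.sin(t)+b*np.cos(t))]),toolR(YS-.4,45-th)
def hookstate():
    s=arm.get_state();T=R.from_rotvec(s['tool_rot']);M=FS.inv()*T;z=M.as_matrix()[:,2]
    pit=np.degrees(np.arctan2(z[0],-z[2]));th=np.radians(45-pit);a,b=.045-G[0],.075-G[1]
    g=ins(s['position']-T.apply([0,0,.0188]))[0]
    f=FS.inv().apply(s['ft_force'])
    print('t',round(s['clock'],2),'theta',round(45-pit,2),'yawerr',np.degrees(np.arctan2(*(M.as_matrix()[[0,1],1]*[-1,1]))).round(2),'hook',((g+[a*np.cos(th)+b*np.sin(th),0,-a*np.sin(th)+b*np.cos(th)]-[0,0,E])*1000).round(2),'F stand',f.round(1),'grip',round(s['grip_force'],1),'op',round(s['opening'],3))
E
python3 - <<'E'
from h import *
hookstate()
m=inc(st([-.145,0,.17]),toolR(YS-28,0),10)
m=inc(*hookpose(-45,-29.5,45),10,m)
E
```

```text
t 7.8 theta 45.09 yawerr -90.57 hook [-91.7   -0.98  41.29] F stand [-0.4 -1.3 -1.4] grip 24.7 op 0.657
10 rows: [ 0.14 -0.04  2.92] [-0.01  0.   -6.26]
10 rows: [-4.64  1.29  4.17] [ 0.    0.   -2.76]
```

Emit:
servo_tool --plan '[0.1, 0, 2.9, 0, 0, -6.3, 0.5, 0.1, 0, 2.9, 0, 0, -6.3, 0.5, 0.1, 0, 2.9, 0, 0, -6.3, 0.5, 0.1, 0, 2.9, 0, 0, -6.3, 0.5, 0.1, 0, 2.9, 0, 0, -6.3, 0.5, 0.1, 0, 2.9, 0, 0, -6.3, 0.5, 0.1, 0, 2.9, 0, 0, -6.3, 0.5, 0.1, 0, 2.9, 0, 0, -6.3, 0.5, 0.1, 0, 2.9, 0, 0, -6.3, 0.5, 0.1, 0, 2.9, 0, 0, -6.3, 0.5]'

```text
clock: 8.63
position: [0.521, 0.172, 0.1514]
tool_rot: [-0.132, -3.138, 0.0]
ft_force: [0.4, 0.1, -1.8]
opening: 0.659
grip_force: 24.7
```

Emit:
servo_tool --plan '[-4.6, 1.3, 4.2, 0, 0, -2.8, 0.5, -4.6, 1.3, 4.2, 0, 0, -2.8, 0.5, -4.6, 1.3, 4.2, 0, 0, -2.8, 0.5, -4.6, 1.3, 4.2, 0, 0, -2.8, 0.5, -4.6, 1.3, 4.2, 0, 0, -2.8, 0.5, -4.6, 1.3, 4.2, 0, 0, -2.8, 0.5, -4.6, 1.3, 4.2, 0, 0, -2.8, 0.5, -4.6, 1.3, 4.2, 0, 0, -2.8, 0.5, -4.6, 1.3, 4.2, 0, 0, -2.8, 0.5, -4.6, 1.3, 4.2, 0, 0, -2.8, 0.5]'

```text
clock: 9.47
position: [0.5648, 0.1906, 0.1091]
tool_rot: [0.626, -3.077, 0.0]
ft_force: [1.0, -0.8, -1.2]
opening: 0.657
grip_force: 24.7
```

```bash
python3 - <<'E'
from h import *
hookstate()
m=inc(*hookpose(-25,-9.5,45),10)
m=inc(*hookpose(-6,9.5,45),10,m)
E
```

```text
t 9.47 theta 45.06 yawerr 1.45 hook [-43.9    2.6  -29.94] F stand [ 0.6 -1.1 -1.2] grip 24.7 op 0.657
10 rows: [-1.89 -0.28 -2.04] [ 0.   -0.01  0.19]
10 rows: [-1.9   0.01 -1.9 ] [0. 0. 0.]
```

Emit:
servo_tool --plan '[-1.9, -0.3, -2, 0, 0, 0.2, 0.5, -1.9, -0.3, -2, 0, 0, 0.2, 0.5, -1.9, -0.3, -2, 0, 0, 0.2, 0.5, -1.9, -0.3, -2, 0, 0, 0.2, 0.5, -1.9, -0.3, -2, 0, 0, 0.2, 0.5, -1.9, -0.3, -2, 0, 0, 0.2, 0.5, -1.9, -0.3, -2, 0, 0, 0.2, 0.5, -1.9, -0.3, -2, 0, 0, 0.2, 0.5, -1.9, -0.3, -2, 0, 0, 0.2, 0.5, -1.9, -0.3, -2, 0, 0, 0.2, 0.5]'

```text
clock: 10.3
position: [0.5839, 0.1949, 0.1303]
tool_rot: [-0.565, 3.09, -0.0]
ft_force: [-0.1, -0.2, -1.9]
opening: 0.662
grip_force: 24.7
```

Emit:
servo_tool --plan '[-0.8, 0, -0.8, 0, 0, 0, 0.5, -0.8, 0, -0.8, 0, 0, 0, 0.5, -0.8, 0, -0.8, 0, 0, 0, 0.5, -0.8, 0, -0.8, 0, 0, 0, 0.5, -0.8, 0, -0.8, 0, 0, 0, 0.5, -0.8, 0, -0.8, 0, 0, 0, 0.5, -0.8, 0, -0.8, 0, 0, 0, 0.5, -0.8, 0, -0.8, 0, 0, 0, 0.5, -0.8, 0, -0.8, 0, 0, 0, 0.5, -0.8, 0, -0.8, 0, 0, 0, 0.5]'

```text
clock: 11.13
position: [0.5912, 0.1977, 0.1381]
tool_rot: [0.565, -3.09, 0.0]
ft_force: [0.5, 0.2, -1.1]
opening: 0.653
grip_force: 24.7
```

```bash
python3 - <<'E'
from h import *
hookstate()
m=inc(*hookpose(-6,9.5,45),10)
E
```

```text
t 11.13 theta 45.01 yawerr -0.82 hook [-16.73  -0.46  -0.92] F stand [ 0.5  0.1 -1.1] grip 24.7 op 0.653
10 rows: [-1.07  0.06 -1.04] [-0.   -0.   -0.04]
```

Emit:
servo_tool --plan '[-1, 0, -1, 0, 0, 0, 0.5, -1, 0, -1, 0, 0, 0, 0.5, -1, 0, -1, 0, 0, 0, 0.5, -1, 0, -1, 0, 0, 0, 0.5, -1, 0, -1, 0, 0, 0, 0.5, -1, 0, -1, 0, 0, 0, 0.5, -1, 0, -1, 0, 0, 0, 0.5, -1, 0, -1, 0, 0, 0, 0.5, -1, 0, -1, 0, 0, 0, 0.5, -1, 0, -1, 0, 0, 0, 0.5]'

```text
clock: 11.97
position: [0.6006, 0.2013, 0.1481]
tool_rot: [0.565, -3.09, 0.0]
ft_force: [-0.3, -0.1, -1.3]
opening: 0.659
grip_force: 24.7
```

```bash
python3 - <<'E'
from h import *
hookstate()
c=arm.calibration("wrist");im=arm.read_camera("wrist")[:,:,::-1];cv2.imwrite("pics/w5.png",im)
m=inc(*hookpose(-5,7,30),10)
m=inc(*hookpose(-3,5,15),10,m)
m=inc(*hookpose(-2,3,0),10,m)
E
```

```text
t 11.97 theta 45.01 yawerr -0.82 hook [-6.71 -0.61  9.09] F stand [-0.3 -0.  -1.3] grip 24.7 op 0.659
10 rows: [-0.38  0.06  1.62] [-0.01 -1.5  -0.04]
10 rows: [-0.38  0.    1.63] [ 0.  -1.5  0. ]
10 rows: [-0.23  0.01  1.59] [ 0.  -1.5  0. ]
```

Emit:
servo_tool --plan '[-0.4, 0, 1.6, 0, -1.5, 0, 0.5, -0.4, 0, 1.6, 0, -1.5, 0, 0.5, -0.4, 0, 1.6, 0, -1.5, 0, 0.5, -0.4, 0, 1.6, 0, -1.5, 0, 0.5, -0.4, 0, 1.6, 0, -1.5, 0, 0.5, -0.4, 0, 1.6, 0, -1.5, 0, 0.5, -0.4, 0, 1.6, 0, -1.5, 0, 0.5, -0.4, 0, 1.6, 0, -1.5, 0, 0.5, -0.4, 0, 1.6, 0, -1.5, 0, 0.5, -0.4, 0, 1.6, 0, -1.5, 0, 0.5]'

```text
clock: 12.85
position: [0.606, 0.2035, 0.1327]
tool_rot: [-0.519, 2.835, 0.069]
ft_force: [1.7, 0.1, -3.2]
opening: 0.658
grip_force: 24.7
```

```bash
python3 - <<'E'
from h import *
hookstate()
m=inc(*hookpose(-3,5,15),10)
E
```

```text
t 12.85 theta 29.93 yawerr -0.81 hook [-5.17 -0.5   6.98] F stand [ 1.6 -0.6 -3.2] grip 24.7 op 0.658
10 rows: [-0.39  0.06  1.62] [-0.02 -1.49 -0.04]
```

Emit:
servo_tool --plan '[-0.4, 0, 1.6, 0, -1.5, 0, 0.5, -0.4, 0, 1.6, 0, -1.5, 0, 0.5, -0.4, 0, 1.6, 0, -1.5, 0, 0.5, -0.4, 0, 1.6, 0, -1.5, 0, 0.5, -0.4, 0, 1.6, 0, -1.5, 0, 0.5, -0.4, 0, 1.6, 0, -1.5, 0, 0.5, -0.4, 0, 1.6, 0, -1.5, 0, 0.5, -0.4, 0, 1.6, 0, -1.5, 0, 0.5, -0.4, 0, 1.6, 0, -1.5, 0, 0.5, -0.4, 0, 1.6, 0, -1.5, 0, 0.5]'

```text
clock: 13.68
position: [0.6152, 0.2073, 0.1197]
tool_rot: [-0.472, 2.579, 0.128]
ft_force: [3.3, 1.6, -2.8]
opening: 0.655
grip_force: 24.8
```

```bash
python3 - <<'E'
from h import *
hookstate()
m=inc(*hookpose(-2,3,0),10)
E
```

```text
t 13.68 theta 14.89 yawerr -0.79 hook [-2.74 -0.27  5.6 ] F stand [ 3.7  0.3 -2.8] grip 24.8 op 0.655
10 rows: [-0.17  0.04  1.61] [-0.02 -1.49 -0.03]
```

Emit:
servo_tool --plan '[-0.5, 0, 1.8, 0, -1.5, 0, 0.5, -0.4, 0, 1.8, 0, -1.5, 0, 0.5, -0.4, 0, 1.8, 0, -1.5, 0, 0.5, -0.4, 0, 1.8, 0, -1.5, 0, 0.5, -0.4, 0, 1.8, 0, -1.5, 0, 0.5, -0.4, 0, 1.8, 0, -1.5, 0, 0.5, -0.4, 0, 1.8, 0, -1, 0, 0.5, 0, 0, 0, 0, 0, 0, 0.5, 0, 0, 0, 0, 0, 0, 0.5, 0, 0, 0, 0, 0, 0, 0.5]'

```text
clock: 14.52
position: [0.6239, 0.2101, 0.1107]
tool_rot: [-0.441, 2.411, 0.16]
ft_force: [-0.5, 0.6, -1.3]
opening: 0.65
grip_force: 24.8
```

```bash
python3 - <<'E'
from h import *
hookstate()
m=inc(*hookpose(0,1.5,0),10)
E
```

```text
t 14.52 theta 5.04 yawerr -0.84 hook [-0.09 -0.81  3.09] F stand [-0.2  0.7 -1.3] grip 24.8 op 0.65
10 rows: [0.02 0.09 0.58] [-0.03 -0.5  -0.03]
```

Emit:
servo_tool --plan '[0, 0.1, 0.6, 0, -0.5, 0, 0.5, 0, 0.1, 0.6, 0, -0.5, 0, 0.5, 0, 0.1, 0.6, 0, -0.5, 0, 0.5, 0, 0.1, 0.6, 0, -0.5, 0, 0.5, 0, 0.1, 0.6, 0, -0.5, 0, 0.5, 0, 0.1, 0.6, 0, -0.5, 0, 0.5, 0, 0.1, 0.6, 0, -0.5, 0, 0.5, 0, 0.1, 0.6, 0, -0.5, 0, 0.5, 0, 0.1, 0.6, 0, -0.5, 0, 0.5, 0, 0.1, 0.6, 0, -0.5, 0, 0.5]'

```text
clock: 15.35
position: [0.6278, 0.2125, 0.1065]
tool_rot: [-0.424, 2.323, 0.176]
ft_force: [1.8, -0.2, -0.5]
opening: 0.655
grip_force: 24.8
```

```bash
python3 - <<'E'
from h import *
hookstate()
E
```

```text
t 15.35 theta -0.09 yawerr -0.84 hook [ 0.6  -0.    1.72] F stand [ 1.6 -0.8 -0.5] grip 24.8 op 0.655
```

Emit:
servo_tool --plan '[0.2, 0, 0.2, 0, 0, 0, 0.5, 0.2, 0, 0.2, 0, 0, 0, 0.5, 0.2, 0, 0.2, 0, 0, 0, 0.5, 0.2, 0, 0.2, 0, 0, 0, 0.5, 0.2, 0, 0.2, 0, 0, 0, 0.5, 0.2, 0, 0.2, 0, 0, 0, 0.5, 0.2, 0, 0.2, 0, 0, 0, 0.5, 0.2, 0, 0.2, 0, 0, 0, 0.5, 0.2, 0, 0.2, 0, 0, 0, 0.5, 0, 0, 0, 0, 0, 0, 0.5]'

```text
clock: 16.18
position: [0.6284, 0.2126, 0.105]
tool_rot: [-0.425, 2.322, 0.175]
ft_force: [2.6, -0.9, 5.6]
opening: 0.652
grip_force: 24.8
```

```bash
python3 - <<'E'
from h import *
hookstate()
E
```

```text
t 16.18 theta -0.15 yawerr -0.84 hook [ 1.16 -0.08  0.23] F stand [ 2.1 -1.8  5.6] grip 24.8 op 0.652
```

Emit:
servo_tool --plan '[-0.2, 0, 0.2, 0, 0, 0, 0.5, -0.2, 0, 0.2, 0, 0, 0, 0.5, -0.2, 0, 0.2, 0, 0, 0, 0.5, -0.2, 0, 0.2, 0, 0, 0, 0.5, -0.2, 0, 0.2, 0, 0, 0, 0.5, -0.2, 0, 0.2, 0, 0, 0, 0.5, -0.2, 0, 0.2, 0, 0, 0, 0.5, -0.2, 0, 0.2, 0, 0, 0, 0.5, 0, 0, 0, 0, 0, 0, 0.5, 0, 0, 0, 0, 0, 0, 0.5]'

```text
clock: 17.02
position: [0.6292, 0.213, 0.1041]
tool_rot: [-0.425, 2.324, 0.175]
ft_force: [-1.0, -4.8, 8.0]
opening: 0.651
grip_force: 24.9
```

```bash
python3 - <<'E'
from h import *
hookstate()
c=arm.calibration("wrist");im=arm.read_camera("wrist")[:,:,::-1];cv2.imwrite("pics/w6.png",im)
E
```

```text
t 17.02 theta -0.02 yawerr -0.83 hook [ 2.15 -0.01 -0.71] F stand [-2.7 -4.1  8. ] grip 24.9 op 0.651
```

View pics/w6.png

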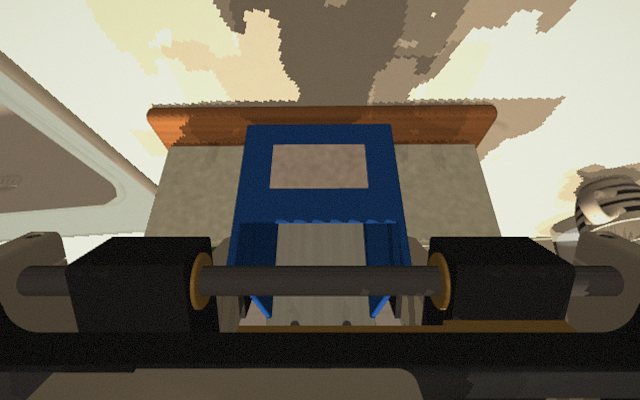

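The bin sits square and centred against the board, with its front-bottom corners at (247,125) and (392,125). Contact forces are light, so I'm releasing it and backing out along the tool axis.

Emit:
servo_tool --plan '[0, 0, 0, 0, 0, 0, 1, 0, 0, 0, 0, 0, 0, 1, 0, 0, 0, 0, 0, 0, 1, 0, 0, 0, 0, 0, 0, 1, 0, 0, 0, 0, 0, 0, 1, 0, 0, 0, 0, 0, 0, 1, 0, 0, -4, 0, 0, 0, 1, 0, 0, -8, 0, 0, 0, 1, 0, 0, -12, 0, 0, 0, 1, 0, 0, -16, 0, 0, 0, 1]'

```text
clock: 17.9
position: [0.602, 0.2032, 0.1323]
tool_rot: [-0.425, 2.325, 0.176]
ft_force: [-0.6, -0.6, 0.9]
opening: 1.003
grip_force: 0.0
```

Emit:
servo_tool --plan '[0, 0, -16, 0, 0, 0, 1, 0, 0, -16, 0, 0, 0, 1, 0, 0, -14, 0, 0, 0, 1, 0, 0, -10, 0, 0, 0, 1, 0, 0, -8, 0, 0, 0, 1, 0, 0, -6, 0, 0, 0, 1, 0, 0, -4, 0, 0, 0, 1, 0, 0, 0, 0, 0, 0, 1, 0, 0, 0, 0, 0, 0, 1, 0, 0, 0, 0, 0, 0, 1]'

```text
clock: 18.73
position: [0.5538, 0.1845, 0.1843]
tool_rot: [-0.426, 2.324, 0.175]
ft_force: [0.3, -0.0, 0.1]
opening: 1.006
grip_force: 0.0
```

```bash
python3 - <<'E'
from h import *
hookstate();print(arm.get_state()['joints'])
c=arm.calibration("wrist");im=arm.read_camera("wrist")[:,:,::-1];cv2.imwrite("pics/w7.png",im);pickle.dump(c,open("w7.pkl","wb"))
H,S,V=cv2.split(cv2.cvtColor(im,cv2.COLOR_BGR2HSV))
bb,ce,s_=blob((H>100)&(H<130)&(S>100)&(V>30));cnt=max(cv2.findContours(bb.astype(np.uint8),0,2)[0],key=len);print(cv2.approxPolyDP(cnt,4,True)[:,0].tolist())
B=E-.075
print('expected hung',proj(c,st(np.array([[-.09,.03,B],[-.09,-.03,B],[-.09,.03,B+.045],[-.09,-.03,B+.045],[0.,.03,B+.062],[0.,-.03,B+.062]])+[.002,0,0])).round())
t=arm.calibration("top");im=arm.read_camera("top")[:,:,::-1];cv2.imwrite("pics/top1.png",im)
H,S,V=cv2.split(cv2.cvtColor(im,cv2.COLOR_BGR2HSV));roi=np.zeros(H.shape,bool);roi[180:250,395:440]=1
bb,ce,s_=blob(roi&(H>40)&(H<75)&(S>90));print('lid',ce,s_,onz(t,ce,.1))
E
```

```text
t 18.73 theta 0.0 yawerr -0.82 hook [-78.39   1.18  79.54] F stand [ 0.2 -0.1  0.1] grip 0.0 op 1.006
[ 0.87539777  0.75002462 -1.51444336  2.40486015  1.99895723  0.73968418
 -0.09413039]
[[280, 117], [274, 187], [287, 236], [292, 182], [326, 180], [349, 182], [353, 236], [363, 188], [358, 117]]
expected hung [[359. 117.]
 [279. 117.]
 [362. 166.]
 [275. 167.]
 [354. 239.]
 [287. 239.]]
lid [416.45528455 215.43089431] [409 208  15  17 123] [[0.4549725  0.03607411 0.1       ]]
```

The hung bin matches prediction to within about 2 px, so it is level, flush and released. Next is the jar.

```bash
python3 - <<'E'
from h import *
m=inc([.51,.042,.20],toolR(12,0),20)
E
```

```text
20 rows: [ 3.93 -6.22 -1.63] [0.17 2.24 0.41]
```

Emit:
servo_tool --plan '[3.9, -6.2, -1.6, 0.2, 2.2, 0.4, 1, 3.9, -6.2, -1.6, 0.2, 2.2, 0.4, 1, 3.9, -6.2, -1.6, 0.2, 2.2, 0.4, 1, 3.9, -6.2, -1.6, 0.2, 2.2, 0.4, 1, 3.9, -6.2, -1.6, 0.2, 2.2, 0.4, 1, 3.9, -6.2, -1.6, 0.2, 2.2, 0.4, 1, 3.9, -6.2, -1.6, 0.2, 2.2, 0.4, 1, 3.9, -6.2, -1.6, 0.2, 2.2, 0.4, 1, 3.9, -6.2, -1.6, 0.2, 2.2, 0.4, 1, 3.9, -6.2, -1.6, 0.2, 2.2, 0.4, 1]'

```text
clock: 19.67
position: [0.5348, 0.1129, 0.1742]
tool_rot: [-0.387, 2.72, 0.094]
ft_force: [-0.1, 0.1, 0.4]
opening: 1.0
grip_force: 0.0
```

Emit:
servo_tool --plan '[3.9, -6.2, -1.6, 0.2, 2.2, 0.4, 1, 3.9, -6.2, -1.6, 0.2, 2.2, 0.4, 1, 3.9, -6.2, -1.6, 0.2, 2.2, 0.4, 1, 3.9, -6.2, -1.6, 0.2, 2.2, 0.4, 1, 3.9, -6.2, -1.6, 0.2, 2.2, 0.4, 1, 3.9, -6.2, -1.6, 0.2, 2.2, 0.4, 1, 3.9, -6.2, -1.6, 0.2, 2.2, 0.4, 1, 3.9, -6.2, -1.6, 0.2, 2.2, 0.4, 1, 3.9, -6.2, -1.6, 0.2, 2.2, 0.4, 1, 3.9, -6.2, -1.6, 0.2, 2.2, 0.4, 1]'

```text
clock: 20.5
position: [0.5101, 0.0426, 0.1806]
tool_rot: [-0.328, 3.11, -0.011]
ft_force: [0.4, 0.6, -0.4]
opening: 1.0
grip_force: 0.0
```

```bash
python3 - <<'E'
from h import *
hookstate();s=arm.get_state();print(s['joints'],s['position'],s['tool_rot'])
c=arm.calibration("wrist");im=arm.read_camera("wrist")[:,:,::-1];cv2.imwrite("pics/w8.png",im);pickle.dump(c,open("w8.pkl","wb"))
print(proj(c,[[.455,.038,.1],[.455,.038,0],[.5476,.0468,.048]]).round())
E
```

```text
t 20.5 theta 44.31 yawerr -9.51 hook [-149.25 -114.74   42.21] F stand [ 0.6  0.4 -0.4] grip 0.0 op 1.0
[ 0.88873169  0.758877   -1.43919077  1.93426074  0.82841471  1.21554046
  0.92695959] [0.51012304 0.04262756 0.18061458] [-0.32793621  3.10993638 -0.01093037]
[[330. 129.]
 [328. 120.]
 [317. 222.]]
```

View pics/w8.png

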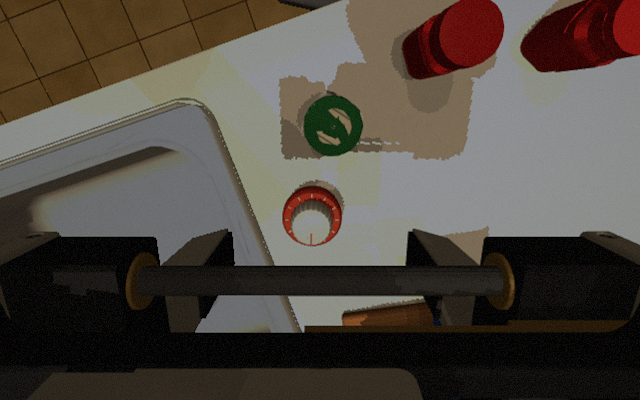

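The green lid is centred at (333,126) and the timer at (313,216).

```bash
python3 - <<'E'
from h import *
c=pickle.load(open("w8.pkl","rb"));im=cv2.imread("pics/w8.png")
H,S,V=cv2.split(cv2.cvtColor(im,cv2.COLOR_BGR2HSV));b,ce,s_=blob((H>45)&(H<85)&(S>90)&(V>30));
cnt=max(cv2.findContours(b.astype(np.uint8),0,2)[0],key=len);(x,y),r=cv2.minEnclosingCircle(cnt);print(ce,x,y,r)
j=onz(c,[x,y],.1)[0];print(j, 'dia',2*r/c['fx']*(c['position'][2]-.1))
m=inc(j+[0,0,.04],toolR(12,0),10)
m=inc([j[0],j[1],.086],toolR(12,0),10,m)
E
```

```text
[331.84757709 125.14669604] 332.1929931640625 125.40351104736328 30.0487060546875
[0.45245411 0.03894061 0.1       ] dia 0.044086838155519364
10 rows: [5.83 0.99 5.92] [-0.05  0.07 -0.01]
10 rows: [0.  0.  5.4] [0. 0. 0.]
```

Emit:
servo_tool --plan '[5.8, 1, 5.9, 0, 0, 0, 1, 5.8, 1, 5.9, 0, 0, 0, 1, 5.8, 1, 5.9, 0, 0, 0, 1, 5.8, 1, 5.9, 0, 0, 0, 1, 5.8, 1, 5.9, 0, 0, 0, 1, 5.8, 1, 5.9, 0, 0, 0, 1, 5.8, 1, 5.9, 0, 0, 0, 1, 5.8, 1, 5.9, 0, 0, 0, 1, 5.8, 1, 5.9, 0, 0, 0, 1, 5.8, 1, 5.9, 0, 0, 0, 1]'

```text
clock: 21.38
position: [0.4523, 0.0399, 0.1204]
tool_rot: [-0.327, 3.107, -0.012]
ft_force: [-0.1, -0.2, -0.2]
opening: 1.0
grip_force: 0.0
```

Emit:
servo_tool --plan '[0, 0, 7, 0, 0, 0, 1, 0, 0, 7, 0, 0, 0, 1, 0, 0, 7, 0, 0, 0, 1, 0, 0, 7, 0, 0, 0, 1, 0, 0, 7, 0, 0, 0, 1, 0, 0, 7, 0, 0, 0, 1, 0, 0, 7, 0, 0, 0, 1, 0, 0, 5, 0, 0, 0, 1, 0, 0, 0, 0, 0, 0, 1, 0, 0, 0, 0, 0, 0, 1]'

```text
clock: 22.22
position: [0.4536, 0.0399, 0.0668]
tool_rot: [-0.328, 3.107, -0.012]
ft_force: [-0.7, 0.6, -0.4]
opening: 1.004
grip_force: 0.0
```

Emit:
servo_tool --plan '[0, 0, 0, 0, 0, 0, 0.3, 0, 0, 0, 0, 0, 0, 0.3, 0, 0, 0, 0, 0, 0, 0.3, 0, 0, 0, 0, 0, 0, 0.3, 0, 0, 0, 0, 0, 0, 0.3, 0, 0, 0, 0, 0, 0, 0.3, 0, 0, 0, 0, 0, 0, 0.3, 0, 0, 0, 0, 0, 0, 0.3, 0, 0, 0, 0, 0, 0, 0.3, 0, 0, 0, 0, 0, 0, 0.3]' --force 15

```text
clock: 23.05
position: [0.4539, 0.0396, 0.0671]
tool_rot: [-0.327, 3.107, -0.012]
ft_force: [-0.5, -0.9, 1.4]
opening: 0.522
grip_force: 15.0
```

```bash
python3 - <<'E'
from h import *
s=arm.get_state();print(s['joints'],s['position'],s['opening'],s['grip_force'],s['ft_force'])
zg=s['position'][2]+.0188
X=-.048+.002
a=inc(s['position']+[0,0,.0188+.17],toolR(12,0),10)
b=inc(st([-.12,0,zg+.165]),toolR(YS,0),20,a)
q=inc(st([X,0,zg+.165]),toolR(YS,0),10,b)
E=.1485;inc(st([X,0,zg+(E-.072)+.012]),toolR(YS,0),10,q)
E
```

```text
[ 0.84596618  0.816643   -1.2925647   2.1432736   1.00535444  0.99683823
  0.75864652] [0.45390814 0.03960886 0.06708238] 0.5222528647779474 15.001120066735893 [-0.48854568 -0.92342707  1.35707438]
10 rows: [ -0.16  -0.09 -17.  ] [-0.06  0.1   0.  ]
20 rows: [-6.3   5.43  0.25] [ 0.    0.   -0.48]
10 rows: [-7.4  0.   0. ] [0. 0. 0.]
10 rows: [0.   0.   7.65] [0. 0. 0.]
```

Emit:
servo_tool --plan '[-0.2, -0.1, -17, 0, 0, 0, 0.3, -0.2, -0.1, -17, 0, 0, 0, 0.3, -0.2, -0.1, -17, 0, 0, 0, 0.3, -0.2, -0.1, -17, 0, 0, 0, 0.3, -0.2, -0.1, -17, 0, 0, 0, 0.3, -0.2, -0.1, -17, 0, 0, 0, 0.3, -0.2, -0.1, -17, 0, 0, 0, 0.3, -0.2, -0.1, -17, 0, 0, 0, 0.3, -0.2, -0.1, -17, 0, 0, 0, 0.3, -0.2, -0.1, -17, 0, 0, 0, 0.3]'

```text
clock: 23.88
position: [0.4524, 0.0404, 0.2375]
tool_rot: [-0.328, 3.107, -0.012]
ft_force: [-0.1, -0.0, -1.5]
opening: 0.53
grip_force: 15.0
```

Emit:
servo_tool --plan '[-12.6, 10.8, 0.5, 0, 0, -1, 0.3, -12.6, 10.8, 0.5, 0, 0, -1, 0.3, -12.6, 10.8, 0.5, 0, 0, -1, 0.3, -12.6, 10.8, 0.5, 0, 0, -1, 0.3, -12.6, 10.8, 0.5, 0, 0, -1, 0.3, -12.6, 10.8, 0.5, 0, 0, -1, 0.3, -12.6, 10.8, 0.5, 0, 0, -1, 0.3, -12.6, 10.8, 0.5, 0, 0, -1, 0.3, -12.6, 10.8, 0.5, 0, 0, -1, 0.3, -12.6, 10.8, 0.5, 0, 0, -1, 0.3]'

```text
clock: 24.72
position: [0.5429, 0.1799, 0.2323]
tool_rot: [-0.599, 3.068, -0.015]
ft_force: [-0.3, -1.0, -0.8]
opening: 0.523
grip_force: 15.0
```

```bash
python3 - <<'E'
from h import *
s=arm.get_state();print(s['joints'],s['position'],s['opening'],s['grip_force'],s['ft_force'])
c=arm.calibration("wrist");im=arm.read_camera("wrist")[:,:,::-1];cv2.imwrite("pics/w9.png",im)
zg=.0859;X=-.046
q=inc(st([X,0,zg+.165]),toolR(YS,0),10)
inc(st([X,0,zg+(E-.072)+.012]),toolR(YS,0),10,q)
# bin from top view
t=arm.calibration("top");im=cv2.imread("pics/top1.png")
H,S,V=cv2.split(cv2.cvtColor(im,cv2.COLOR_BGR2HSV));roi=np.zeros(H.shape,bool);roi[90:200,280:400]=1
b,ce,_=blob(roi&(H>100)&(H<130)&(S>120)&(V>40));cnt=max(cv2.findContours(b.astype(np.uint8),0,2)[0],key=len)
print(ce,'bin mask (stand frame, z=.13)',(ins(onz(t,cv2.boxPoints(cv2.minAreaRect(cnt)),.13))*1000).round(1).tolist())
E
```

```text
[ 0.52770561  0.66250863 -1.2906868   1.74265463  0.68751413  1.25828698
  1.02265233] [0.54291914 0.17990002 0.23229699] 0.5229719100805641 14.997057875152677 [-0.34077758 -0.96524472 -0.75674178]
10 rows: [-7.25 -0.4   0.14] [-0.05  0.1   0.07]
10 rows: [0.   0.   7.65] [0. 0. 0.]
[347.11650485 149.47694175] bin mask (stand frame, z=.13) [[-5.2, 30.7, 130.0], [-5.8, -32.3, 130.0], [-91.9, -30.0, 130.0], [-91.1, 32.6, 130.0]]
```

Emit:
servo_tool --plan '[-7.3, -0.4, 0.1, 0, 0.1, 0.1, 0.3, -7.3, -0.4, 0.1, 0, 0.1, 0.1, 0.3, -7.3, -0.4, 0.1, 0, 0.1, 0.1, 0.3, -7.3, -0.4, 0.1, 0, 0.1, 0.1, 0.3, -7.3, -0.4, 0.1, 0, 0.1, 0.1, 0.3, -7.3, -0.4, 0.1, 0, 0.1, 0.1, 0.3, -7.3, -0.4, 0.1, 0, 0.1, 0.1, 0.3, -7.3, -0.4, 0.1, 0, 0.1, 0.1, 0.3, -7.3, -0.4, 0.1, 0, 0.1, 0.1, 0.3, -7.3, -0.4, 0.1, 0, 0.1, 0.1, 0.3]'

```text
clock: 25.6
position: [0.613, 0.2026, 0.2323]
tool_rot: [0.573, -3.088, 0.02]
ft_force: [0.6, 0.5, -1.1]
opening: 0.529
grip_force: 15.0
```

```bash
python3 - <<'E'
from h import *
s=arm.get_state();T=R.from_rotvec(s['tool_rot']);print('grasp',ins(s['position']-T.apply([0,0,.0188])),T.as_matrix()[:,2],s['ft_force'],s['joints'])
zg=.0859;X=-.046
q=inc(st([X,0,zg+(E-.072)+.035]),toolR(YS,0),10)
inc(st([X,0,zg+(E-.072)+.004]),toolR(YS,0),10,q)
E
```

```text
grasp [[-0.04696392 -0.00367075  0.25114264]] [ 0.00176995 -0.01239717 -0.99992159] [ 0.60816162  0.5334943  -1.14737716] [ 0.3793781   0.76525276 -1.19912281  1.53911047  0.73414816  1.34873415
  1.03961739]
10 rows: [-0.11  0.43  5.37] [-0.07 -0.02 -0.05]
10 rows: [0.  0.  3.1] [0. 0. 0.]
```

Emit:
servo_tool --plan '[-0.3, 1.3, 0, -0.3, 0, -0.2, 0.3, -0.3, 1.3, 0, -0.3, 0, -0.2, 0.3, -0.3, 1.3, 0, -0.1, 0, -0.1, 0.3, 0, 0, 0, 0, 0, 0, 0.3, 0, 0, 4, 0, 0, 0, 0.3, 0, 0, 4, 0, 0, 0, 0.3, 0, 0, 4, 0, 0, 0, 0.3, 0, 0, 4, 0, 0, 0, 0.3, 0, 0, 4, 0, 0, 0, 0.3, 0, 0, 2, 0, 0, 0, 0.3]'

```text
clock: 26.43
position: [0.6114, 0.206, 0.2095]
tool_rot: [0.586, -3.083, 0.001]
ft_force: [-0.0, 0.3, -1.0]
opening: 0.524
grip_force: 15.0
```

```bash
python3 - <<'E'
from h import *
s=arm.get_state();T=R.from_rotvec(s['tool_rot']);print('grasp',ins(s['position']-T.apply([0,0,.0188])),T.as_matrix()[:,2],s['ft_force'])
zg=.0859;X=-.046
inc(st([X,0,zg+(E-.072)+.004]),toolR(YS,0),10)
E
```

```text
grasp [[-4.71815311e-02 -1.35053472e-04  2.28251006e-01]] [-0.00324799 -0.00139404 -0.99999375] [-0.03632177  0.30839306 -0.95751315]
10 rows: [-0.14  0.01  6.18] [-0.   -0.02 -0.  ]
```

Emit:
servo_tool --plan '[-0.1, 0, 5, 0, 0, 0, 0.3, -0.1, 0, 5, 0, 0, 0, 0.3, -0.1, 0, 5, 0, 0, 0, 0.3, -0.1, 0, 5, 0, 0, 0, 0.3, -0.1, 0, 5, 0, 0, 0, 0.3, -0.1, 0, 5, 0, 0, 0, 0.3, -0.1, 0, 5, 0, 0, 0, 0.3, -0.1, 0, 5, 0, 0, 0, 0.3, -0.1, 0, 5, 0, 0, 0, 0.3, -0.1, 0, 5, 0, 0, 0, 0.3]'

```text
clock: 27.27
position: [0.6125, 0.2067, 0.1598]
tool_rot: [0.586, -3.084, 0.001]
ft_force: [0.6, -0.2, -0.5]
opening: 0.521
grip_force: 15.0
```

Emit:
servo_tool --plan '[0, 0, 1.4, 0, 0, 0, 0.3, 0, 0, 1.4, 0, 0, 0, 0.3, 0, 0, 1.4, 0, 0, 0, 0.3, 0, 0, 1.4, 0, 0, 0, 0.3, 0, 0, 1.4, 0, 0, 0, 0.3, 0, 0, 1.4, 0, 0, 0, 0.3, 0, 0, 1.4, 0, 0, 0, 0.3, 0, 0, 1.4, 0, 0, 0, 0.3, 0, 0, 1.4, 0, 0, 0, 0.3, 0, 0, 0, 0, 0, 0, 0.3]'

```text
clock: 28.1
position: [0.6123, 0.2065, 0.1474]
tool_rot: [0.586, -3.083, 0.001]
ft_force: [-0.2, -0.0, -0.7]
opening: 0.525
grip_force: 15.0
```

```bash
python3 - <<'E'
from h import *
s=arm.get_state();T=R.from_rotvec(s['tool_rot']);print('grasp',ins(s['position']-T.apply([0,0,.0188])),T.as_matrix()[:,2],s['ft_force'])
zg=.0859;X=-.046
inc(st([X,0,zg+(E-.072)]),toolR(YS,0),10)
E
```

```text
grasp [[-4.61723675e-02 -4.90743159e-05  1.66194886e-01]] [-0.00286441 -0.00119851 -0.99999518] [-0.21252024 -0.02750008 -0.68949231]
10 rows: [-0.02  0.01  0.38] [-0.   -0.02 -0.  ]
```

Still about 4 mm above the floor with no contact; lowering gently.

Emit:
servo_tool --plan '[0, 0, 0.45, 0, 0, 0, 0.3, 0, 0, 0.45, 0, 0, 0, 0.3, 0, 0, 0.45, 0, 0, 0, 0.3, 0, 0, 0.45, 0, 0, 0, 0.3, 0, 0, 0.45, 0, 0, 0, 0.3, 0, 0, 0.45, 0, 0, 0, 0.3, 0, 0, 0.45, 0, 0, 0, 0.3, 0, 0, 0.45, 0, 0, 0, 0.3, 0, 0, 0, 0, 0, 0, 0.3, 0, 0, 0, 0, 0, 0, 0.3]'

```text
clock: 28.93
position: [0.6124, 0.2067, 0.1441]
tool_rot: [0.586, -3.084, 0.001]
ft_force: [0.3, 0.6, -1.4]
opening: 0.524
grip_force: 15.0
```

Emit:
servo_tool --plan '[0, 0, 0.4, 0, 0, 0, 0.3, 0, 0, 0.4, 0, 0, 0, 0.3, 0, 0, 0.4, 0, 0, 0, 0.3, 0, 0, 0.4, 0, 0, 0, 0.3, 0, 0, 0.4, 0, 0, 0, 0.3, 0, 0, 0, 0, 0, 0, 0.3, 0, 0, 0, 0, 0, 0, 0.3, 0, 0, 0, 0, 0, 0, 0.3, 0, 0, 0, 0, 0, 0, 0.3, 0, 0, 0, 0, 0, 0, 0.3]'

```text
clock: 29.77
position: [0.6128, 0.207, 0.1434]
tool_rot: [0.586, -3.085, 0.001]
ft_force: [-1.4, -1.1, 6.4]
opening: 0.524
grip_force: 15.0
```

The jar has touched the floor with about 7 N. Releasing and rising.

Emit:
servo_tool --plan '[0, 0, -0.3, 0, 0, 0, 0.85, 0, 0, 0, 0, 0, 0, 0.85, 0, 0, 0, 0, 0, 0, 0.85, 0, 0, 0, 0, 0, 0, 0.85, 0, 0, 0, 0, 0, 0, 0.85, 0, 0, 0, 0, 0, 0, 0.85, 0, 0, -4, 0, 0, 0, 0.85, 0, 0, -8, 0, 0, 0, 0.85, 0, 0, -12, 0, 0, 0, 0.85, 0, 0, -16, 0, 0, 0, 0.85]'

```text
clock: 30.6
position: [0.6122, 0.2066, 0.1832]
tool_rot: [0.586, -3.083, 0.001]
ft_force: [0.2, 0.6, 0.4]
opening: 0.847
grip_force: 0.0
```

Emit:
servo_tool --plan '[0, 0, -16, 0, 0, 0, 0.85, 0, 0, -16, 0, 0, 0, 0.85, 0, 0, -16, 0, 0, 0, 0.85, 0, 0, -12, 0, 0, 0, 0.85, 0, 0, -8, 0, 0, 0, 0.85, 0, 0, -4, 0, 0, 0, 0.85, 0, 0, 0, 0, 0, 0, 0.85, 0, 0, 0, 0, 0, 0, 0.85, 0, 0, 0, 0, 0, 0, 0.85, 0, 0, 0, 0, 0, 0, 0.85]'

```text
clock: 31.43
position: [0.6123, 0.2064, 0.2535]
tool_rot: [0.586, -3.082, 0.001]
ft_force: [0.1, -0.2, -0.3]
opening: 0.851
grip_force: 0.0
```

Emit:
servo_tool --plan '[10, 0, 0, 0, 0, 0, 0.85, 12, 0, 0, 0, 0, 0, 0.85, 12, 0, 0, 0, 0, 0, 0.85, 12, 0, 0, 0, 0, 0, 0.85, 12, 0, 0, 0, 0, 0, 0.85, 12, 0, 0, 0, 0, 0, 0.85, 12, 0, 0, 0, 0, 0, 0.85, 12, 0, 0, 0, 0, 0, 0.85, 12, 0, 0, 0, 0, 0, 0.85, 10, 0, 0, 0, 0, 0, 0.85]'

```text
clock: 32.27
position: [0.5037, 0.1638, 0.2542]
tool_rot: [0.586, -3.083, 0.001]
ft_force: [-0.6, -0.1, 0.1]
opening: 0.849
grip_force: 0.0
```

```bash
python3 - <<'E'
from h import *
s=arm.get_state();print(s['clock'],s['position'],s['ft_force'])
im=arm.read_camera("top")[:,:,::-1]
cv2.imwrite("pics/top2.png",np.clip(cv2.resize(im[90:260,200:440],None,fx=3.3,fy=3.3,interpolation=cv2.INTER_CUBIC)*1.5,0,255).astype(np.uint8))
t=arm.calibration("top");H,S,V=cv2.split(cv2.cvtColor(im,cv2.COLOR_BGR2HSV));roi=np.zeros(H.shape,bool);roi[90:200,280:400]=1
b,ce,_=blob(roi&(H>100)&(H<130)&(S>120)&(V>40));g,cg,sg=blob(roi&(H>40)&(H<80)&(S>90));print('lid',ce,cg,sg,ins(onz(t,cg,E-.072+.1))*1000)
p=(FS.apply([-.043,0,0])+O);print(proj(t,p+[0,0,E-.072+.1]))
E
```

```text
32.2667 [0.503689   0.1638092  0.25421277] [-0.6139343  -0.13128138  0.08195605]
lid [340.54104478 150.53731343] [349.18666667 145.78666667] [340 136  19  20 225] [[-51.46215543  -0.65226192 176.5       ]]
[[347.58119972 142.47412203]]
```

View pics/top2.png

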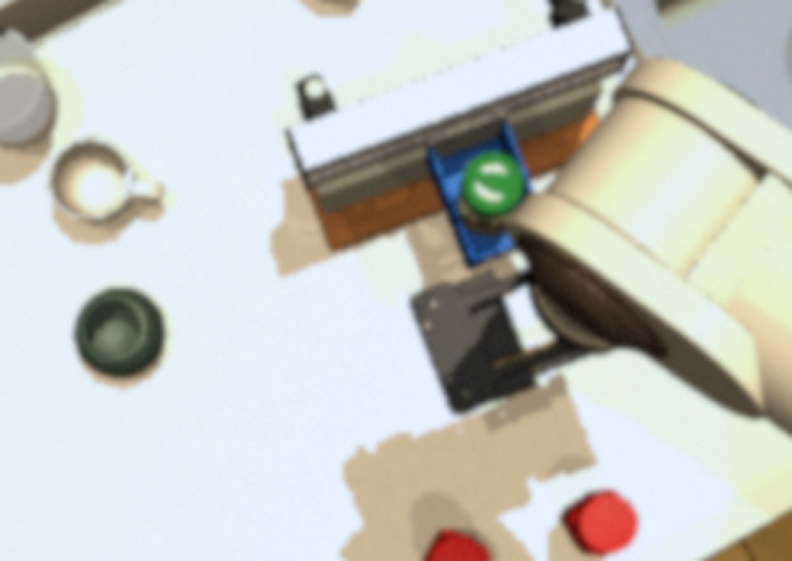

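The top view shows the jar upright in the bin, with the lid at about (491,184) in the crop. The bin hangs square on the rail and the hand is clear. Handing in.

```bash
python3 -c "
from cell import arm
print(arm.finish_job())"
```

```text
the job is handed in; nothing more can be done
None
```

I hung the blue bin on the rail, stood the green-lidded jar upright in it, and handed the job in at about 32 s of the 72 s allowed. The mug, pot, timer and look-alikes were left alone. The hand-in returned no verdict; in the last top picture the bin hung square and the jar stood in it, and readings at the end of each move showed no more than about 9 N against the stand.

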